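# Show an injector nozzle to the inspection camera

## Robot

A 6-joint arm with a two-finger parallel gripper is mounted at the origin on the work surface. World frame = base frame: x ahead of the robot, y to its left, z up, the work surface at z = 0. Lengths are in m, angles in degrees, forces in N, time in s.
With the tool pointing down it reaches from about 0.4 to 0.925 m from the base axis. Payload 3.4 kg.
Tool frame: the origin (TCP) lies at the very end of the fingers, on their centre line; the grasp point (between the pads) lies 19 mm behind it; z points along the fingers, y is the direction in which the jaws open and shut (so a half turn about z gives the same grasp; the last joint's range is limited). The gripper opens to 85 mm and grips with 20 to 120 N. Pads are 22 mm wide; open, the fingers measure 114 mm over their backs; the gripper's body (76 mm by 85 mm) begins 54 mm behind the grasp point. The pads swing forward as they close: fully open they stand 13 mm farther back than shut.
Start: joints at [-4.211, 17.578, 86.31, -0, 76.112, -4.211], TCP at [0.575, -0, 0.231] pointing down, gripper open.
Joint ranges: [-179.03, 179.03], [-60, 130.46], [8.19, 133.38], [-81.62, 261.62], [5.75, 156.47], [-153.77, 153.77]. Speed limits (degrees/s): [147.25, 147.25, 180, 180, 180, 180].

## Interface

Orientations are given as [roll, pitch, yaw] about the fixed x, y, z axes, in that order (R = Rz(yaw) Ry(pitch) Rx(roll)).
In Python, from station import state, imaging, bot gives the robot as it stands. The module is installed in compiled form; this text tells all that it offers.
- The arm moves only by the shell command python3 -m pendant 'ROWS' [OPENING] [FORCE]. ROWS is JSON, a list of rows, each an object with "xyz": the shift along the tool's x, y, z in mm, a list of three; "roll": the turn about the tool's z in degrees. In form: [{"xyz": [x, y, z], "roll": roll}, ...]. A call has 1 to 10 rows; each row is the pose to reach, as a shift and turn from the pose commanded when the call began, along the tool's axes at that moment; what a row does not reach only later rows make up. A row lasts 1/12 s, in which the tool goes at most 41.7 mm and 7.16 degrees, less where a joint would pass 70% of its speed; a pose out of reach is approached as far as the arm can. A call with a gripper value outside its range is refused whole. OPENING is the closure, from -1 (fully open) to 1 (shut), set as the call begins (- or left out, the last holds). The fingers move at their own pace and stop on an object; FORCE is the grip in N (left out, the last holds). Time passes only in rows, so rows that repeat a pose let the fingers close. It gives the time, the measured TCP pose, the force and the opening at its end, in the units of the state.
- state(): the state, without advancing time (a new reading comes with each control period).
- imaging.grab_frame(name): name is "scene" or "side" or "wrist"; returns a dict with "pixels" (480x640x3 uint8, red, green, blue), "fx", "fy", "cx", "cy" (pixels), "distortion" ([k1, k2, p1, p2, k3] as OpenCV has them; the pictures are not rectified), "origin" and "attitude" of the camera in the world. Camera axes: x right, y up, looking along -z (the intrinsics and any distortion apply to the point x, -y, -z); pixel columns grow to the right and rows downward; lengths in m; the calibration is good to about 2 mm. A picture is of the moment at which its call begins. There is no depth.
- bot.job_done(): hands the job in, once; it reports no verdict.
The state is a dict: "clock": time; "q": joint angles; "joint_velocities": joint speeds; "joint_torque": joint torques, N m; "ee_pos": TCP position; "tcp_rot": TCP orientation; "wrist_force": force on the tool from outside, world axes, zero at the start; "moment": the same for the moment, N m; "grip_width": finger opening in m.
Only numpy, scipy, OpenCV 4.12 (cv2) and the standard library are available. Lean on these libraries where they do the work, as an engineer would, in place of code of your own. Each camera call takes 0.05 s, during which the arm holds its last target.

## Task

Draw the long injector with the side inlet stub and the square head straight up out of the rack, and hold it up to the tilted inspection camera: nozzle tip 80 mm in front of the middle of the lens, pointing straight down the lens axis, with the inlet stub turned to the same side as the small metal lug on the camera's rim (its column side). Finish while still holding it there, steady in the air; leave the other two parts standing in the rack, and do not bump or shift the camera.

Things in the scene. Friction and masses are not known exactly. Their poses are not given: they have to be found in the camera images.
- injector: The part to show: steel injector, 197 mm long, 0.3-0.45 kg, upright in a rack hole. Origin = nozzle tip (its low end); z up its axis to the head, x towards its side inlet stub. From the tip: 7 mm thick nozzle, 18 mm thick nut, a 32 mm wide collar at 66 to 72 mm (hangs on the rack's top face), a 23 mm thick round body to 140 mm, then the black square head to 185 mm with a 12 mm high plug on top.
- injector_head (a point): Good place to grip: middle of the injector's head, on its axis, 165 mm above the nozzle tip. The head spans 140 to 185 mm above the tip; it is 24 mm wide across y between flat sides (close the fingers along y) and 32 mm along x. Axes as injector.
- injector_inlet (a point): Outer end of the inlet stub, 35 mm from the injector's axis along its x, 105 mm above the nozzle tip. The stub is up to 15 mm thick.
- short_injector: Leave alone: a shorter look-alike (141 mm) in another hole, also with an inlet stub and a black square head (head 94 to 129 mm above its tip). Origin = nozzle tip, z up its axis, x towards its stub.
- plain_holder: Leave alone: a part as long as the injector (194 mm) in another hole, but without a stub and with a round black head 28 mm wide. Origin = nozzle tip, z up its axis.
- rack: Fixed aluminium block, 80 x 236 x 70 mm (x, y, z), origin at the centre of its underside. Three vertical through holes 22 mm wide, in a row along its y, 75 mm apart, the middle one at its centre; any part may stand in any of them.
- cam_head: Inspection camera: black barrel 52 mm wide, 56 mm long, white light ring round the lens, in a fork on a 177 mm high column that stands 95 mm beyond it, away from the robot. It looks up, tilted 12 to 32 degrees from vertical roughly towards the robot. Origin = centre of the lens face; z = optical axis, out of the lens; x towards the 16 mm metal lug on the rim (upper edge, column side). Stiff but yields to a push.
- focus (a point): Where the nozzle tip must be: in the air on the camera's optical axis, 80 mm out from the lens face, about 155 to 195 mm above the table (height and tilt of the camera are set differently each time). Axes as cam_head.
Mind the look-alikes: they are no part of the job. Leave any pink or white look-alike of the injector alone.

How it is judged:
By the outcome, as a careful person would: the job done as asked, in the order asked, and still so for the second after the job is handed in, while the arm keeps its last pose, push and grip.
It also fails if it takes over 45 s, if anything falls off the work surface, if the arm or the gripper's body presses on something with over 40 N, if the wrist force passes 120 N, or if a joint passes its speed limit or range.

## Working session

There is one attempt and no reset: what is moved stays moved. The work goes in short steps, Python scripts to look and compute and a shell command to move; the robot and the scene stay as the last step left them, time stands still between calls to the robot, and variables do not carry over. Pictures are saved under pics/ and viewed, and the job is handed in when it is done.

```bash
mkdir -p pics; cat > h.py <<'E'
from station import state, imaging, bot
import numpy as np, cv2, pickle
E
python3 - <<'E'
from h import *
print(state())
for n in ["scene","side","wrist"]:
    f=imaging.grab_frame(n); pickle.dump(f,open(f"f_{n}.pkl","wb"))
    cv2.imwrite(f"pics/{n}0.png",f["pixels"][:,:,::-1])
    print(n,{k:v for k,v in f.items() if k!="pixels"})
E
```

```text
{'clock': 0.0, 'q': array([-4.21279360e+00,  1.76223471e+01,  8.63812214e+01,  9.85089669e-05,
        7.61106046e+01, -4.21242452e+00]), 'joint_velocities': array([-0.06612639, -0.05819019, -0.00704604, -0.02669839,  0.00250063,
        0.02001791]), 'joint_torque': array([-2.40806599e-03, -4.57556927e+01, -2.51919490e+01, -3.95127336e-04,
        1.32516641e-02, -2.41733758e-06]), 'ee_pos': array([5.74329741e-01, 9.87457218e-06, 2.30397727e-01]), 'tcp_rot': array([-1.79886142e+02, -8.48184615e-03,  8.99995988e+01]), 'wrist_force': array([-0.51657784,  0.34454427,  0.47672117]), 'moment': array([-0.04769315,  0.01520041, -0.0425042 ]), 'grip_width': 0.08514896653653524}
scene {'fx': 506.16538926797534, 'fy': 506.16538926797534, 'cx': 318.1109377602048, 'cy': 244.5032636079868, 'distortion': array([-0.00997784,  0.        ,  0.        ,  0.        ,  0.        ]), 'origin': array([1.28330917, 0.13327846, 0.87054969]), 'attitude': array([ 48.27079961,  -0.61191198, 101.72995544])}
side {'fx': 525.0722895833712, 'fy': 525.0722895833712, 'cx': 320.67707122172834, 'cy': 240.2789512642292, 'distortion': array([-0.00352743,  0.        ,  0.        ,  0.        ,  0.        ]), 'origin': array([0.2420791 , 0.7909856 , 1.08298152]), 'attitude': array([  42.41664151,    0.97590022, -163.92536642])}
wrist {'fx': 393.56197089506514, 'fy': 393.56197089506514, 'cx': 323.1032417185444, 'cy': 241.18634738101113, 'distortion': array([-0.08326331,  0.        ,  0.        ,  0.        ,  0.        ]), 'origin': array([0.57547487, 0.07793748, 0.37365437]), 'attitude': array([-17.68493792,   0.19410616,  -0.05831217])}
```

View pics/scene0.png

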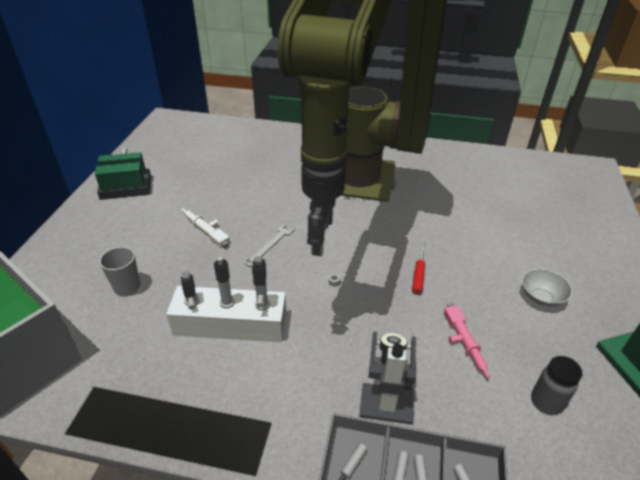

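View pics/side0.png

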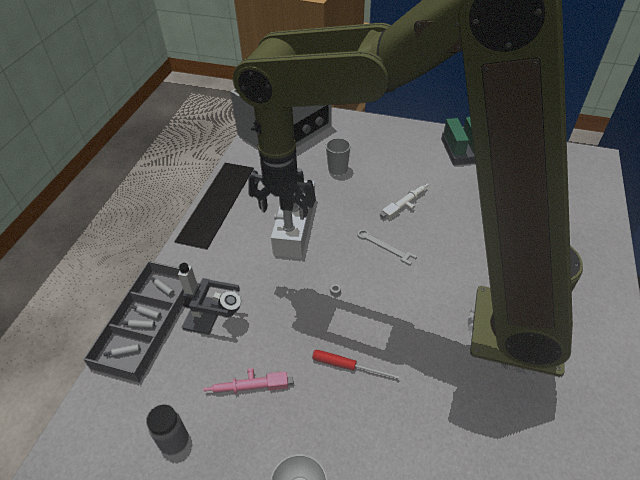

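View pics/wrist0.png

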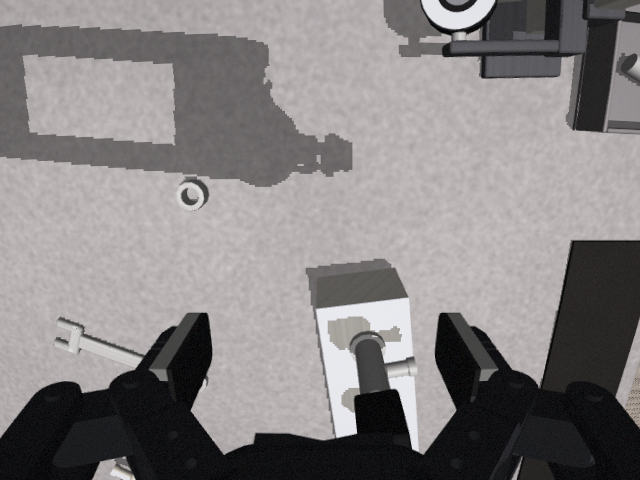

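```bash
python3 - <<'E'
from h import *
f=pickle.load(open("f_scene.pkl","rb"))["pixels"][:,:,::-1]
a=cv2.resize(f[240:350,150:300],None,fx=5,fy=5,interpolation=cv2.INTER_CUBIC); cv2.imwrite("pics/z1.png",a)
a=cv2.resize(f[320:425,350:430],None,fx=5,fy=5,interpolation=cv2.INTER_CUBIC); cv2.imwrite("pics/z2.png",a)
f=pickle.load(open("f_side.pkl","rb"))["pixels"][:,:,::-1]
a=cv2.resize(f[250:350,160:260],None,fx=5,fy=5,interpolation=cv2.INTER_CUBIC); cv2.imwrite("pics/z3.png",a)
E
```

```text
(no output)
```

View pics/z1.png

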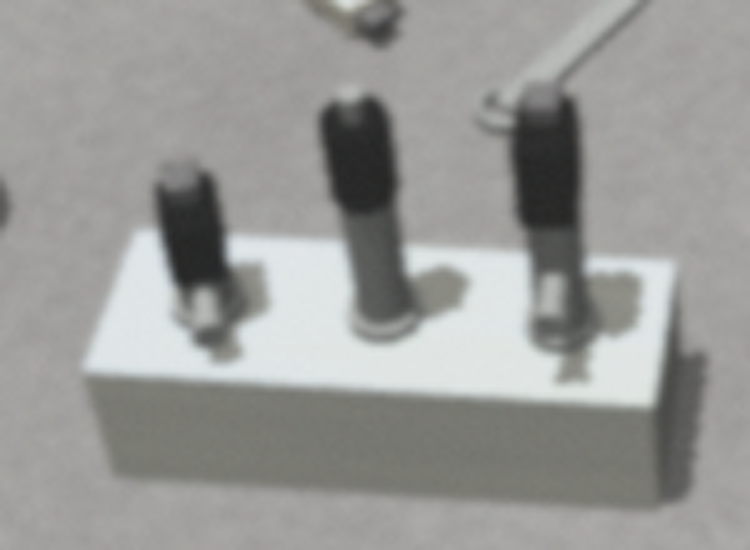

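View pics/z2.png

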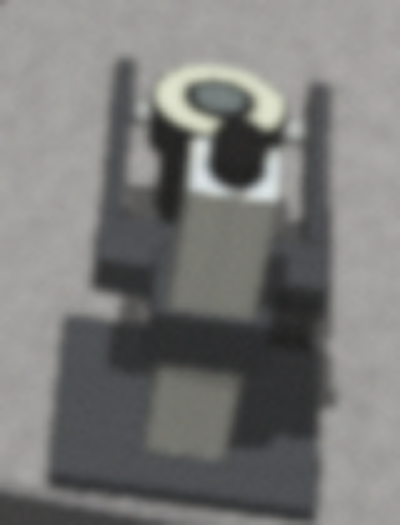

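View pics/z3.png

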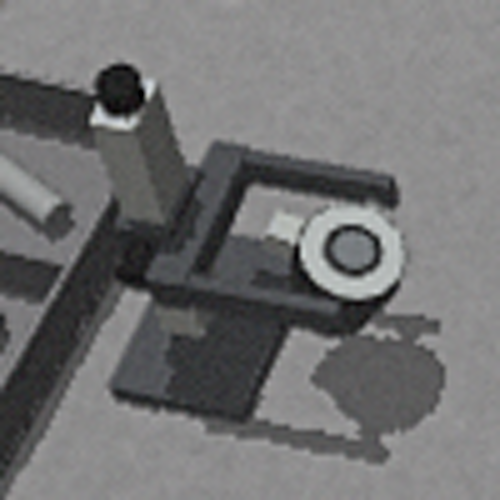

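```bash
cat >> h.py <<'E'
from scipy.spatial.transform import Rotation as Ro
def RM(a): return Ro.from_euler('xyz',a,degrees=True).as_matrix()
def ray(f,uv):
    K=np.array([[f["fx"],0,f["cx"]],[0,f["fy"],f["cy"]],[0,0,1]])
    p=cv2.undistortPoints(np.array(uv,float).reshape(-1,1,2),K,f["distortion"]).reshape(-1,2)
    d=np.c_[p[:,0],-p[:,1],-np.ones(len(p))]; d/=np.linalg.norm(d,axis=1)[:,None]
    return f["origin"], d@RM(f["attitude"]).T
def plane(f,uv,z):
    o,d=ray(f,uv); return o+d*((z-o[2])/d[:,2])[:,None]
def proj(f,P):
    K=np.array([[f["fx"],0,f["cx"]],[0,f["fy"],f["cy"]],[0,0,1]])
    c=(np.atleast_2d(P)-f["origin"])@RM(f["attitude"]); c=c*[1,-1,-1]
    return cv2.projectPoints(c.reshape(-1,1,3),np.zeros(3),np.zeros(3),K,f["distortion"])[0].reshape(-1,2)
def tri(obs):
    A=np.zeros((3,3));b=np.zeros(3);L=[]
    for f,uv in obs:
        o,d=ray(f,[uv]);d=d[0];M=np.eye(3)-np.outer(d,d);A+=M;b+=M@o;L.append((o,M))
    p=np.linalg.solve(A,b); return p,[np.linalg.norm(M@(p-o))*1000 for o,M in L]
def load(n): return pickle.load(open(f"f_{n}.pkl","rb"))
def grab(n,tag):
    f=imaging.grab_frame(n); pickle.dump(f,open(f"f_{n}{tag}.pkl","wb")); cv2.imwrite(f"pics/{n}{tag}.png",f["pixels"][:,:,::-1]); return f
E
python3 - <<'E'
from h import *
np.set_printoptions(precision=4,suppress=True)
s,d,w=load("scene"),load("side"),load("wrist")
c=np.array([(137,232),(678,262),(655,405),(85,372)])/5+[150,240]-.4
P=plane(s,c,.07); print(P, np.linalg.norm(np.diff(P,axis=0),axis=1)); 
print("centre",P.mean(0))
e=P[1]-P[0]+P[2]-P[3]; print("yaw",np.degrees(np.arctan2(e[1],e[0])))
# lens centre
print(tri([(s,(350+219/5-.4,320+97/5-.4)),(d,(160+352/5-.4,250+250/5-.4))]))
# plugs/injector: stub end in scene, wrist
print("col top", tri([(s,(350+238/5,320+160/5)),(d,(160+120/5,250+88/5))]))
print(state()["clock"])
E
```

```text
[[ 0.6009 -0.3123  0.07  ]
 [ 0.568  -0.0787  0.07  ]
 [ 0.6465 -0.0681  0.07  ]
 [ 0.6794 -0.301   0.07  ]] [0.2359 0.0793 0.2353]
centre [ 0.6237 -0.19    0.07  ]
yaw 98.02739857148046
(array([0.6613, 0.16  , 0.0911]), [np.float64(0.16112717420830794), np.float64(0.16112717420841777)])
col top (array([0.7574, 0.1649, 0.1813]), [np.float64(1.8662620512778008), np.float64(1.8662620512778816)])
0.15
```

```bash
python3 -m pendant '[{"xyz":[20,10,-30],"roll":-7},{"xyz":[60,30,-60],"roll":-14},{"xyz":[95,50,-70],"roll":-21},{"xyz":[130,80,-70],"roll":-28},{"xyz":[160,96,-70],"roll":-35},{"xyz":[160,96,-70],"roll":-42},{"xyz":[160,96,-70],"roll":-49},{"xyz":[160,96,-70],"roll":-56},{"xyz":[160,96,-70],"roll":-63},{"xyz":[160,96,-70],"roll":-70}]' -0.3; python3 -m pendant '[{"xyz":[0,0,0],"roll":-7},{"xyz":[0,0,0],"roll":-14},{"xyz":[0,0,0],"roll":-20},{"xyz":[0,0,0],"roll":-20}]'
python3 -c "
from h import *
grab('wrist','1');grab('scene','1');grab('side','1');print(state())"
```

```text
clock: 0.98
ee_pos: [0.6708, 0.1603, 0.3004]
tcp_rot: [-180.0, -0.1, 160.4]
wrist_force: [-0.4, -0.0, -1.0]
grip_width: 0.0555
clock: 1.32
ee_pos: [0.6707, 0.1599, 0.3007]
tcp_rot: [-180.0, -0.1, -179.9]
wrist_force: [0.6, 0.1, -0.1]
grip_width: 0.0551
{'clock': 1.4667, 'q': array([ 9.90214866e+00,  2.48225052e+01,  6.48503908e+01,  7.97440575e-05,
        9.03646218e+01, -7.99393641e+01]), 'joint_velocities': array([-8.54189917e-03, -2.88574683e-02, -8.99781419e-02, -1.99427714e-04,
        4.43349455e-02, -5.07355546e-01]), 'joint_torque': array([ 8.12449754e-03, -5.63246977e+01, -2.78188455e+01,  4.04952771e-04,
        5.42550857e-03, -1.47413841e-02]), 'ee_pos': array([0.67086791, 0.15994981, 0.30095181]), 'tcp_rot': array([-1.79993525e+02, -3.69548656e-02,  1.79841511e+02]), 'wrist_force': array([ 0.43013424,  0.17218684, -0.8970571 ]), 'moment': array([-0.00236664, -0.01403231, -0.01455468]), 'grip_width': 0.05537270402252788}
```

View pics/wrist1.png

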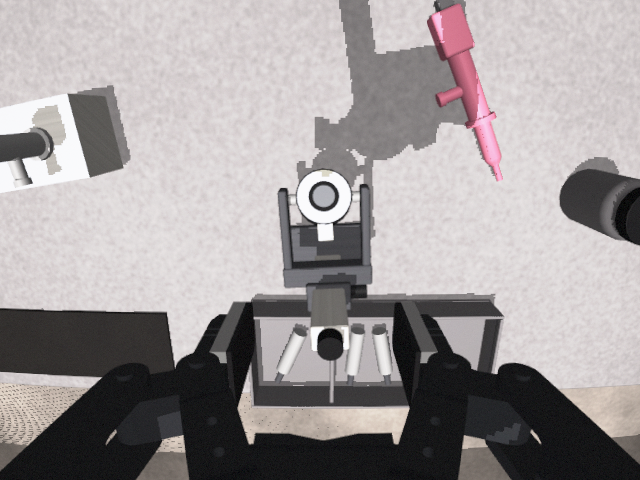

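View pics/side1.png

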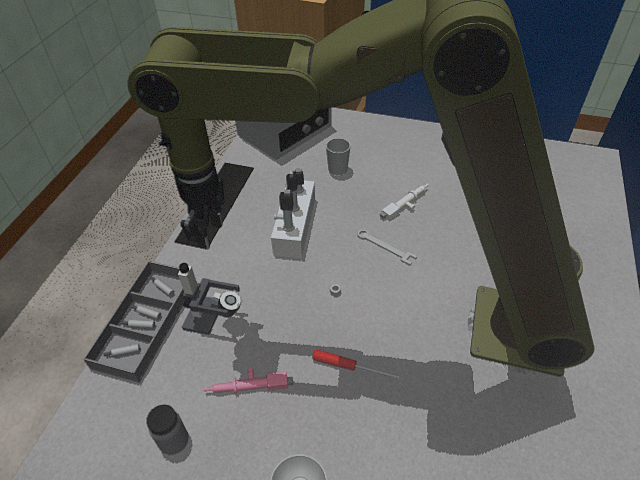

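```bash
python3 - <<'E'
from h import *
for n,(x,y) in dict(wrist1=(325,205),scene=(394,342),side=(229,300),).items():
    f=load(n)["pixels"][:,:,::-1]
    cv2.imwrite(f"pics/q_{n}.png",cv2.resize(f[y-45:y+45,x-45:x+45],None,fx=6,fy=6,interpolation=cv2.INTER_NEAREST))
a=[cv2.imread(f"pics/q_{n}.png")[:,:] for n in ("wrist1","scene","side")]
cv2.imwrite("pics/q.png",cv2.resize(np.hstack([i[100:440,100:440] for i in a]),(795,265)))
E
```

```text
(no output)
```

View pics/q_wrist1.png

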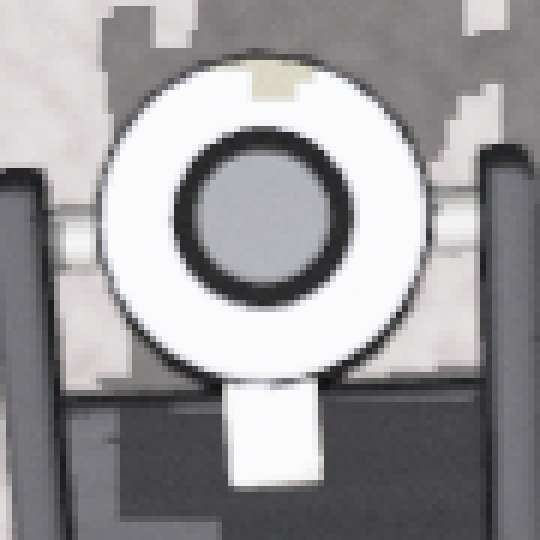

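View pics/q.png

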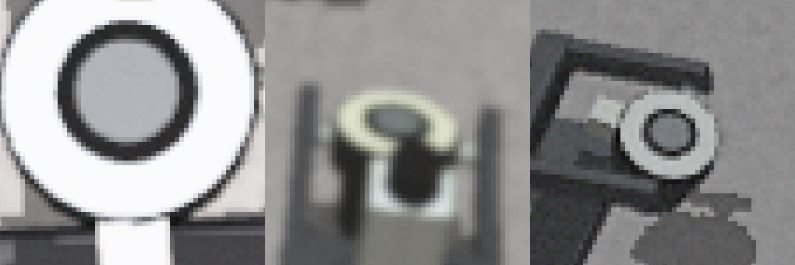

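```bash
python3 -m pendant '[{"xyz":[30,0,0],"roll":0},{"xyz":[70,0,0],"roll":0},{"xyz":[110,0,0],"roll":0},{"xyz":[150,0,0],"roll":0},{"xyz":[180,0,0],"roll":0},{"xyz":[200,0,0],"roll":0},{"xyz":[200,0,0],"roll":0},{"xyz":[200,0,0],"roll":0}]'
python3 -c "
from h import *
f=grab('wrist','2');x=f['pixels'][:,:,::-1]"
```

```text
clock: 2.13
ee_pos: [0.4703, 0.16, 0.302]
tcp_rot: [180.0, 0.1, 180.0]
wrist_force: [1.1, 0.4, 0.8]
grip_width: 0.0555
```

View pics/wrist2.png

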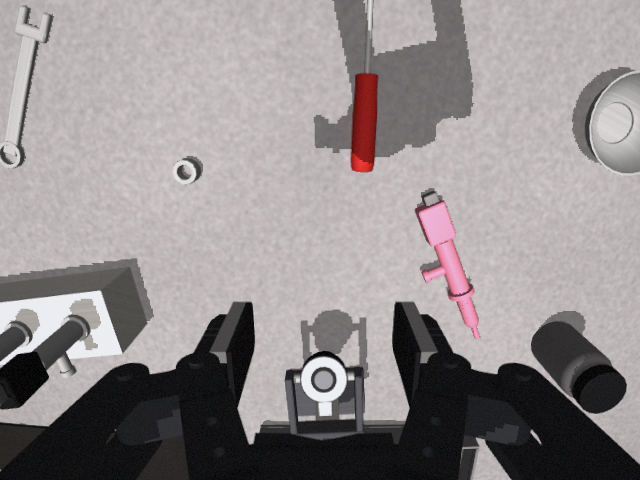

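```bash
cat > ring.py <<'E'
from h import *
from scipy.optimize import least_squares
np.set_printoptions(precision=4,suppress=True)
def edge(f,c,r0,r1,n=72,sign=1,skip=None,us=1):
    g=cv2.cvtColor(f["pixels"],cv2.COLOR_RGB2GRAY).astype(np.float32)
    out=[]
    for t in np.linspace(0,2*np.pi,n,endpoint=False):
        rr=np.arange(r0,r1,.25)
        x=(c[0]+rr*np.cos(t)).astype(np.float32);y=(c[1]+rr*np.sin(t)).astype(np.float32)
        v=cv2.remap(g,x[None],y[None],cv2.INTER_LINEAR)[0]
        v=cv2.GaussianBlur(v[None],(5,1),0.8)[0]
        d=np.diff(v)*sign
        i=int(np.argmax(d)); 
        if d[i]<4: continue
        w=d[max(0,i-4):i+5].clip(0); R=(rr[max(0,i-4):i+5][:len(w)]*w).sum()/w.sum()+.125
        out.append((c[0]+R*np.cos(t),c[1]+R*np.sin(t)))
    out=np.array(out); e=cv2.fitEllipse(out.astype(np.float32))
    return out,e
def fit(obs,C0,n0):
    def unpack(p):
        n=np.array([p[3],p[4],1]);n/=np.linalg.norm(n);return p[:3],n,p[5]
    def res(p,sep=False):
        C,n,r=unpack(p);R=[]
        for f,uv in obs:
            o,d=ray(f,uv);t=((C-o)@n)/(d@n);X=o+d*t[:,None]
            sc=1
            R.append((np.linalg.norm(X-C,axis=1)-r)*1000)
        return R if sep else np.concatenate(R)
    s=least_squares(res,[*C0,*n0,.014],loss='soft_l1',f_scale=.3,x_scale=[.01,.01,.01,.1,.1,.01])
    C,n,r=unpack(s.x); return C,n,r,[np.sqrt(np.mean(x**2)) for x in res(s.x,True)]
E
python3 - <<'E'
from ring import *
w1,w2,sd,sc=load("wrist1"),load("wrist2"),load("side"),load("scene")
es=[]
for nm,f,c,r0,r1 in [("w1",w1,(323.3,196),9,20),("w2",w2,(324,379.5),7,17),("sd",sd,(230,300),2.5,9)]:
    pts,e=edge(f,c,r0,r1); print(nm,len(pts),e); es.append((f,pts,e))
print(tri([(f,e[0]) for f,p,e in es]))
for sel in ([0,1],[0,1,2]):
    C,n,r,rs=fit([es[i][:2] for i in sel],[.661,.16,.091],[-.3,0])
    print(C,n,r,rs,"tilt",np.degrees(np.arccos(n[2])),"az",np.degrees(np.arctan2(n[1],n[0])),"focus",C+.08*n)
# outer ring
es2=[]
for nm,f,c,r0,r1 in [("w1",w1,(323.3,196),20,32),("w2",w2,(324,379.5),17,27)]:
    pts,e=edge(f,c,r0,r1,sign=-1);print(e); es2.append((f,pts))
    im=cv2.cvtColor(f["pixels"],4); im=cv2.resize(im[int(c[1])-45:int(c[1])+45,280:370],None,fx=6,fy=6)
    for p in pts: cv2.circle(im,tuple(((p-[280,int(c[1])-45]+.5)*6).astype(int)),2,(0,0,255),-1)
    cv2.imwrite(f"pics/o_{nm}.png",im)
C,n,r,rs=fit(es2,[.661,.16,.091],[-.3,0]);print(C,n,r,rs,"tilt",np.degrees(np.arccos(n[2])),"az",np.degrees(np.arctan2(n[1],n[0])),"focus",C+.08*n)
E
```

```text
w1 72 ((323.32568359375, 195.76126098632812), (29.9918155670166, 30.08729362487793), 74.67305755615234)
w2 72 ((323.2268981933594, 379.32476806640625), (25.448657989501953, 25.735788345336914), 174.2857208251953)
sd 72 ((230.09986877441406, 299.5992126464844), (10.493195533752441, 11.97398853302002), 103.69290924072266)
(array([0.6616, 0.1601, 0.0917]), [np.float64(0.570853972386863), np.float64(0.2351811109679479), np.float64(0.7614546786709637)])
[0.6622 0.1601 0.0913] [-0.3797 -0.0114  0.925 ] 0.013743685143259849 [np.float64(0.1433242266422548), np.float64(0.14839513854197137)] tilt 22.326460789460416 az -178.28454957486173 focus [0.6318 0.1592 0.1653]
[0.6617 0.1601 0.0918] [-0.3819  0.0229  0.9239] 0.013734769069354164 [np.float64(0.313786239890068), np.float64(0.14782061128693907), np.float64(0.6917973508022632)] tilt 22.49247741414806 az 176.57362251781885 focus [0.6312 0.1619 0.1657]
((323.44647216796875, 196.1151580810547), (53.38202667236328, 53.901859283447266), 78.82218170166016)
((323.4112548828125, 378.90447998046875), (45.032169342041016, 45.712379455566406), 105.94986724853516)
[0.6627 0.1602 0.0902] [-0.3518 -0.0292  0.9356] 0.024576030366160892 [np.float64(0.17776452821971855), np.float64(0.30042769429588767)] tilt 20.673886846279668 az -175.25603912542877 focus [0.6345 0.1579 0.165 ]
```

View pics/o_w2.png

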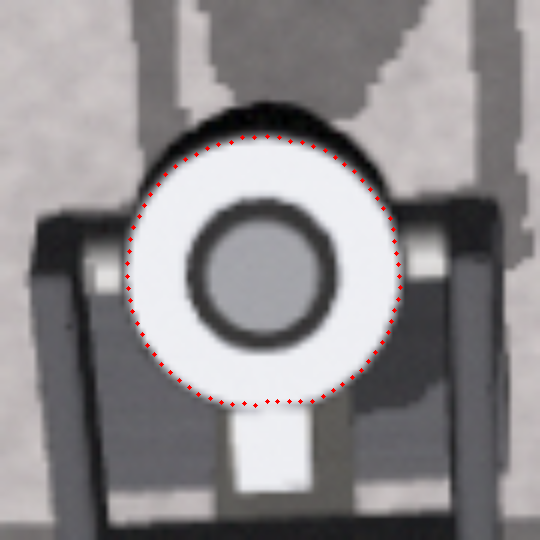

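```bash
python3 - <<'E'
from ring import *
w1,w2,sd,sc=load("wrist1"),load("wrist2"),load("side"),load("scene")
le,_=tri([(w1,(326-.4,241.1)),(w2,(325.2,415.6))]);lb,_=tri([(w1,(325.4,223.8)),(w2,(325.1,401.4))])
C=np.array([.6620,.1601,.0914])
print(le,lb,le-C,lb-C,le-lb,np.linalg.norm(le-C))
for v in (le-C,lb-C): print(np.degrees(np.arctan2(v[1],v[0])),np.degrees(np.arctan2(v[2],np.hypot(*v[:2]))))
# injector
print(proj(w2,[[.6132,-.1157,.201],[.6132,-.1157,.07]]))
E
python3 - <<'E'
from h import *
f=load("wrist2")["pixels"][:,:,::-1]
cv2.imwrite("pics/i2.png",cv2.resize(f[250:430,0:160],None,fx=4,fy=4))
f=load("wrist")["pixels"][:,:,::-1]
cv2.imwrite("pics/i0.png",cv2.resize(f[260:460,290:450],None,fx=3.6,fy=3.6))
f=load("side1")["pixels"][:,:,::-1]
cv2.imwrite("pics/is.png",cv2.resize(f[160:270,250:340],None,fx=5,fy=5))
E
```

```text
[0.7021 0.1622 0.1019] [0.6871 0.1621 0.0968] [0.0401 0.0021 0.0105] [0.0251 0.002  0.0054] [0.0149 0.0001 0.0052] 0.041489839382550533
3.028250203936038 14.674668213607266
4.50742139714152 11.993231694948038
[[ -7.2756 404.3094]
 [ 77.4002 326.8119]]
```

View pics/i2.png

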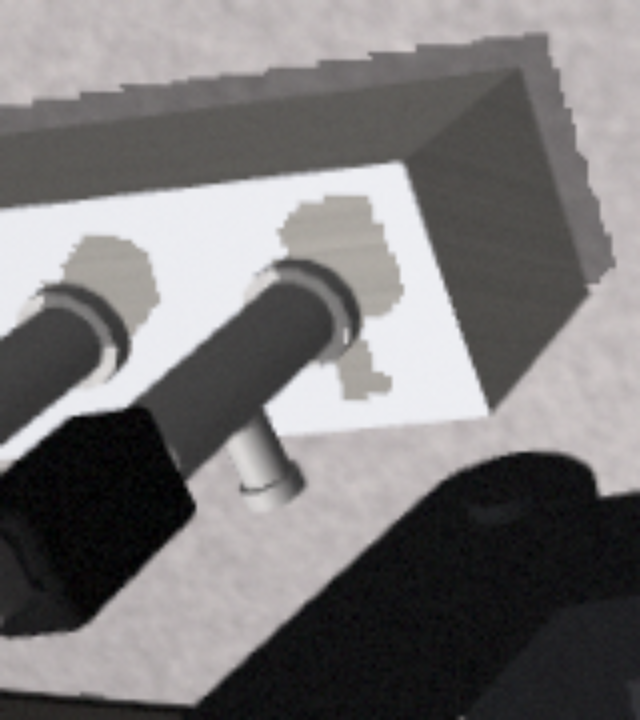

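View pics/i0.png

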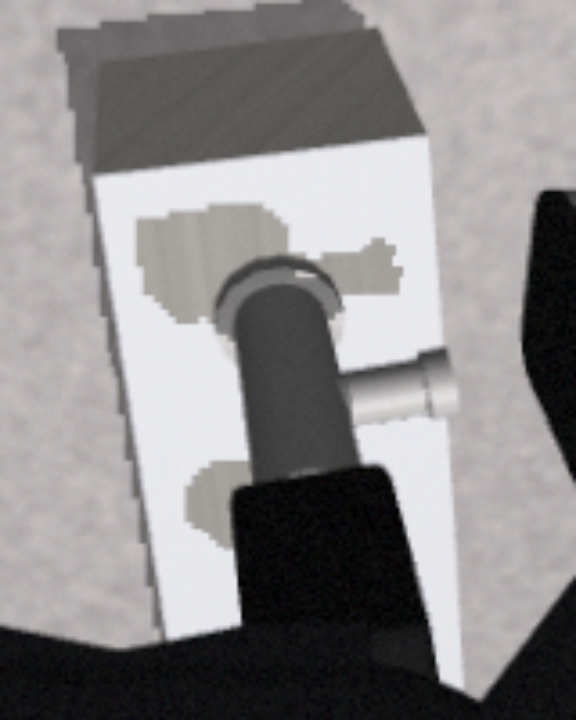

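View pics/is.png

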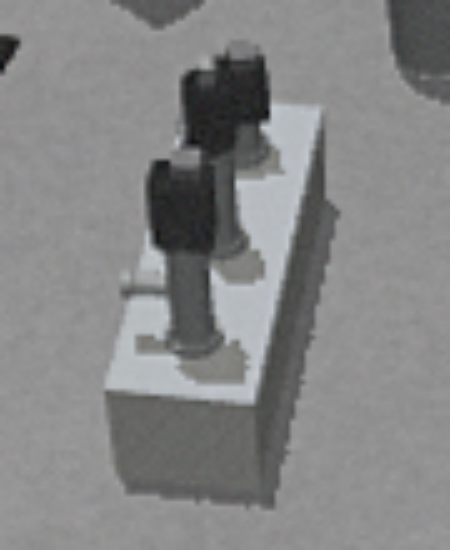

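```bash
python3 - <<'E'
from ring import *
w0,w2,sd=load("wrist"),load("wrist2"),load("side1")
a=np.array([.6132,-.1157])
u0=(290+449/3.6,260+382/3.6);u2=(0+272/4,250+494/4)
p,r=tri([(w0,u0),(w2,u2)]);print(p,r)
for f,u in((w0,u0),(w2,u2),(sd,(250+126/5,160+286/5))):
    q=plane(f,[u],.109)[0];v=q[:2]-a;print(q,np.linalg.norm(v),np.degrees(np.arctan2(v[1],v[0])))
# collar top centre z .076
print("collar", plane(w0,[(290+279/3.6,260+312/3.6)],.074), plane(w2,[(301/4,250+312/4)],.074))
# plug top in scene: zoom (540,92); head left/right
s=load("scene"); print("plug",plane(s,[(150+543/5,240+92/5)],.2))
print(plane(sd,[(250+186/5,160+156/5)],.2))
E
```

```text
[ 0.6473 -0.1109  0.1091] [np.float64(0.08282275033666776), np.float64(0.08282275033672623)]
[ 0.6473 -0.1109  0.109 ] 0.034485255553633874 8.075767753031963
[ 0.6474 -0.1111  0.109 ] 0.03450940621878512 7.715755745453741
[ 0.6423 -0.1072  0.109 ] 0.03036542310616998 16.2710716387542
collar [[ 0.6133 -0.1151  0.074 ]] [[ 0.6124 -0.1157  0.074 ]]
plug [[ 0.6098 -0.1164  0.2   ]]
[[ 0.6065 -0.1177  0.2   ]]
```

```bash
python3 -m pendant '[{"xyz":[-30,0,0],"roll":0},{"xyz":[-70,0,0],"roll":0},{"xyz":[-110,0,0],"roll":0},{"xyz":[-150,0,0],"roll":0},{"xyz":[-190,0,0],"roll":0},{"xyz":[-230,0,0],"roll":0},{"xyz":[-270,0,0],"roll":0},{"xyz":[-310,0,0],"roll":0},{"xyz":[-350,0,0],"roll":0},{"xyz":[-380,0,0],"roll":0}]'
python3 -m pendant '[{"xyz":[-30,0,0],"roll":0},{"xyz":[-60,0,0],"roll":0},{"xyz":[-90,0,0],"roll":0},{"xyz":[-120,0,0],"roll":0},{"xyz":[-150,0,0],"roll":0},{"xyz":[-150,0,0],"roll":0},{"xyz":[-150,0,0],"roll":0}]'
python3 -c "
from h import *
print(state())"
```

```text
clock: 3.02
ee_pos: [0.8552, 0.159, 0.2986]
tcp_rot: [-180.0, 0.0, 179.9]
wrist_force: [0.8, 0.1, -0.2]
grip_width: 0.0554
clock: 3.6
ee_pos: [0.9558, 0.1519, 0.2778]
tcp_rot: [179.7, 2.1, 179.9]
wrist_force: [0.3, 0.9, 0.1]
grip_width: 0.0557
{'clock': 3.6, 'q': array([ 6.49879246e+00,  5.52798967e+01,  8.19274948e+00,  1.00613828e-01,
        1.14372398e+02, -8.33901908e+01]), 'joint_velocities': array([ 0.43278989, -2.27533075, -0.01400277,  0.20128255,  0.20277566,
       -0.13350653]), 'joint_torque': array([-2.36129807e-01, -8.13769984e+01, -3.23574650e+01, -1.30084291e-02,
       -3.54749747e-01, -5.40783760e-03]), 'ee_pos': array([0.9558007 , 0.15194984, 0.27784909]), 'tcp_rot': array([179.66234553,   2.13028837, 179.92594903]), 'wrist_force': array([0.3170754 , 0.936855  , 0.13901477]), 'moment': array([-0.0202319 ,  0.00309488,  0.0050899 ]), 'grip_width': 0.0556584587420616}
```

```bash
python3 -m pendant '[{"xyz":[30,0,0],"roll":0},{"xyz":[60,0,0],"roll":0},{"xyz":[90,0,0],"roll":0},{"xyz":[90,0,0],"roll":0},{"xyz":[90,0,0],"roll":0}]'
python3 -c "
from h import *
print(state()['q'],state()['tcp_rot'])"
```

```text
clock: 4.02
ee_pos: [0.8636, 0.1535, 0.2805]
tcp_rot: [179.6, 2.4, -180.0]
wrist_force: [1.4, -0.2, 0.9]
grip_width: 0.0554
[ 7.28452899e+00  4.17385033e+01  3.66654699e+01  7.97750079e-02
  9.91791745e+01 -8.27472548e+01] [ 179.61711353    2.38763778 -179.96180809]
```

```bash
cat >> h.py <<'E'
def todelta(target,s=None):
    s=s or state(); return np.round(RM(s["tcp_rot"]).T@(np.array(target)-s["ee_pos"])*1000,1)
E
python3 -c "
from h import *
print(todelta([.613,-.1157,.28]))"
```

```text
[ 250.6 -268.9  -11.7]
```

```bash
python3 -m pendant '[{"xyz":[25,-27,-2],"roll":-2},{"xyz":[52,-56,-4],"roll":-4},{"xyz":[80,-86,-6],"roll":-6},{"xyz":[108,-115,-8],"roll":-8},{"xyz":[136,-145,-8],"roll":-8},{"xyz":[164,-175,-10],"roll":-8},{"xyz":[192,-205,-10],"roll":-8},{"xyz":[220,-235,-12],"roll":-8},{"xyz":[240,-258,-12],"roll":-8},{"xyz":[251,-269,-12],"roll":-8}]'
python3 -m pendant '[{"xyz":[0,0,0],"roll":0},{"xyz":[0,0,0],"roll":0}]'
python3 -c "
from h import *
print(todelta([.6132,-.1157,.150]),state()['tcp_rot'])
f=grab('wrist','3'); grab('side','3');grab('scene','3')
print(proj(f,[[.6132,-.1157,.201],[.6132,-.1157,.07]]))"
```

```text
clock: 4.85
ee_pos: [0.6151, -0.1202, 0.2809]
tcp_rot: [-179.8, 2.6, -172.1]
wrist_force: [0.4, 0.8, 0.2]
grip_width: 0.0553
clock: 5.02
ee_pos: [0.6166, -0.1173, 0.2793]
tcp_rot: [-179.9, 2.5, -172.1]
wrist_force: [0.1, -0.4, -0.7]
grip_width: 0.0555
[  8.8   2.2 129. ] [-179.94606343    2.52401042 -172.09457897]
[[326.785684   241.52673545]
 [325.46227899 191.3561151 ]]
```

View pics/wrist3.png

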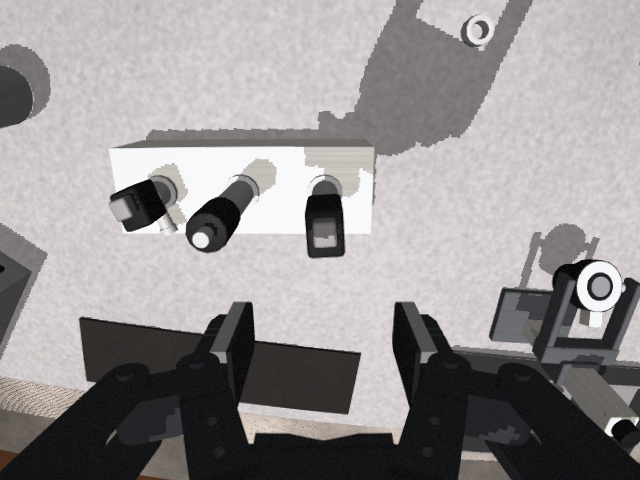

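```bash
python3 -m pendant '[{"xyz":[3,1,15],"roll":0},{"xyz":[8,2,40],"roll":0},{"xyz":[9,2,65],"roll":0},{"xyz":[9,2,90],"roll":0},{"xyz":[9,2,110],"roll":0},{"xyz":[9,2,122],"roll":0},{"xyz":[9,2,129],"roll":0},{"xyz":[9,2,129],"roll":0},{"xyz":[9,2,129],"roll":0}]'
python3 -c "
from h import *
print(todelta([.6132,-.1157,.150]),state()['tcp_rot'])
f=grab('wrist','4'); grab('side','4')"
```

```text
clock: 5.92
ee_pos: [0.6106, -0.1142, 0.1472]
tcp_rot: [180.0, 2.2, -171.9]
wrist_force: [-0.2, -0.6, 0.1]
grip_width: 0.0558
[-2.5 -1.9 -2.8] [ 179.95577744    2.17570152 -171.93315454]
```

View pics/wrist4.png

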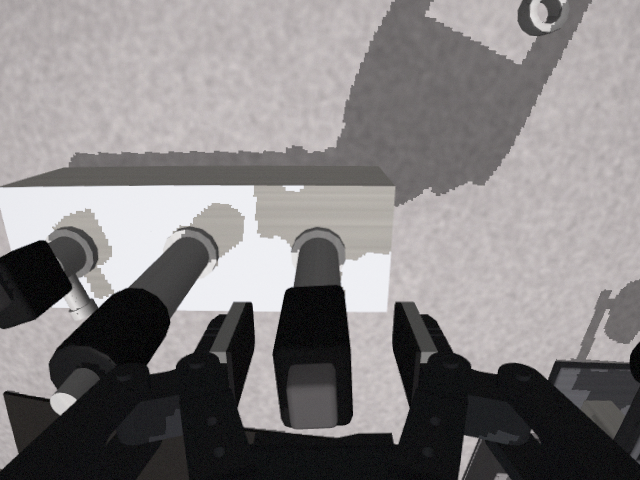

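View pics/side4.png

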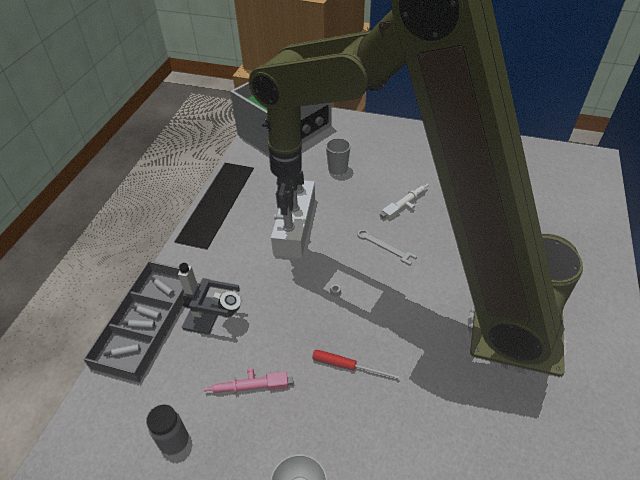

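```bash
python3 -m pendant '[{"xyz":[-1,-1,-1],"roll":0},{"xyz":[-2,-2,-2],"roll":0},{"xyz":[-2,-2,-2],"roll":0}]'; python3 -m pendant '[{"xyz":[0,0,0],"roll":0},{"xyz":[0,0,0],"roll":0},{"xyz":[0,0,0],"roll":0},{"xyz":[0,0,0],"roll":0},{"xyz":[0,0,0],"roll":0},{"xyz":[0,0,0],"roll":0}]' 1 40;python3 -m pendant '[{"xyz":[0,0,0],"roll":0},{"xyz":[0,0,0],"roll":0},{"xyz":[0,0,0],"roll":0}]' 1 110
python3 -c "
from h import *
print(state()['tcp_rot'],state()['wrist_force'],state()['moment'])
f=grab('wrist','5')"
```

```text
clock: 6.27
ee_pos: [0.6128, -0.117, 0.1505]
tcp_rot: [-180.0, 2.3, -172.0]
wrist_force: [0.0, -0.7, 0.3]
grip_width: 0.0553
clock: 6.77
ee_pos: [0.6118, -0.1168, 0.1496]
tcp_rot: [180.0, 2.2, -172.0]
wrist_force: [-1.3, -0.2, 3.3]
grip_width: 0.0239
clock: 7.02
ee_pos: [0.6121, -0.1168, 0.1498]
tcp_rot: [180.0, 2.2, -172.0]
wrist_force: [-1.1, -0.7, 5.4]
grip_width: 0.023
[ 179.99071881    2.20503959 -172.00089338] [-1.11154797 -0.66500998  5.43272526] [-0.22194708  0.21453464  0.01135239]
```

View pics/wrist5.png

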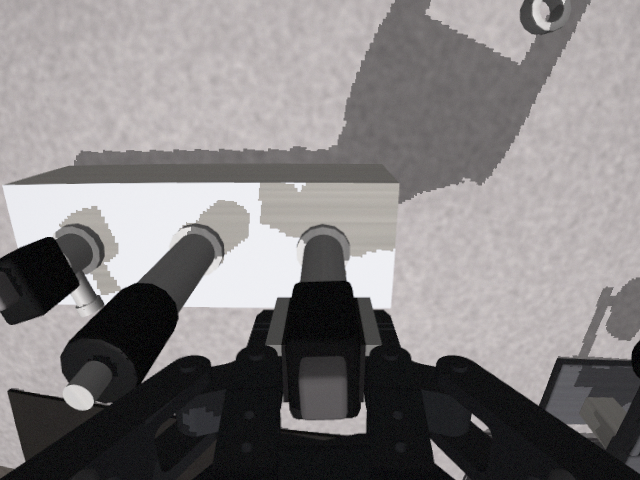

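```bash
python3 -m pendant '[{"xyz":[-0.4,0,-10],"roll":0},{"xyz":[-1,0,-25],"roll":0},{"xyz":[-1.6,0,-42],"roll":0},{"xyz":[-2.3,0,-60],"roll":0},{"xyz":[-3,0,-78],"roll":0},{"xyz":[-3.8,0,-98],"roll":0},{"xyz":[-4.6,0,-120],"roll":0},{"xyz":[-5.4,0,-140],"roll":0},{"xyz":[-6,0,-155],"roll":0},{"xyz":[-6,0,-155],"roll":0}]'
python3 -c "
from h import *
print(state()['tcp_rot'],state()['wrist_force'],state()['moment'])
f=grab('wrist','6');grab('side','6');grab('scene','6')"
```

```text
clock: 7.9
ee_pos: [0.6135, -0.1167, 0.3078]
tcp_rot: [-179.9, 2.5, -172.0]
wrist_force: [1.0, 0.7, -2.0]
grip_width: 0.023
[-179.93820992    2.4710382  -171.98645487] [ 0.98732102  0.69269916 -2.02769795] [-0.01092968  0.02890435  0.02992057]
```

View pics/wrist6.png

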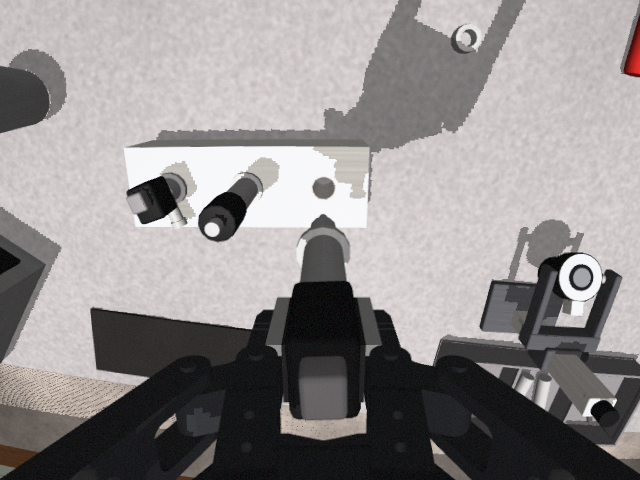

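View pics/scene6.png

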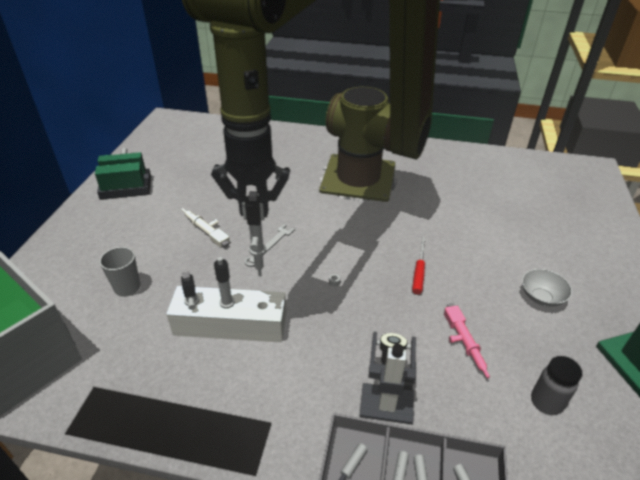

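```bash
python3 -c "
from h import *
print(todelta([.88,.044,.36]))"
```

```text
[-290.5  121.4  -46.6]
```

```bash
python3 -m pendant '[{"xyz":[-20,8,-10],"roll":0},{"xyz":[-50,20,-30],"roll":0},{"xyz":[-85,35,-45],"roll":1},{"xyz":[-120,50,-47],"roll":2},{"xyz":[-155,65,-47],"roll":3},{"xyz":[-190,80,-47],"roll":4},{"xyz":[-225,94,-47],"roll":5},{"xyz":[-258,108,-47],"roll":5},{"xyz":[-280,117,-47],"roll":5},{"xyz":[-290,121,-47],"roll":5}]'
python3 -c "
from h import *
s=state();print(s['q'],s['tcp_rot'],s['ee_pos']);R=RM(s['tcp_rot']);print(R[:,2],R.T@[1,.049,0]*100, R.T@[0,0,1]*100)"
```

```text
clock: 8.88
ee_pos: [0.8824, 0.0464, 0.3561]
tcp_rot: [179.7, 1.8, -176.8]
wrist_force: [0.4, 1.1, -3.2]
grip_width: 0.023
[ 9.92684922e-02  4.35323881e+01  2.29371818e+01  4.47453356e-01
  1.11729710e+02 -9.28918559e+01] [ 179.68098032    1.8197259  -176.84174914] [0.88242281 0.0464218  0.35609777]
[ 0.03139939  0.00730893 -0.99948019] [-100.06758699   -0.63453104    3.17575268] [ -3.17548692   0.55651071 -99.94801938]
```

```bash
cat > t.py <<'E'
from h import *
np.set_printoptions(precision=3,suppress=True)
s=state();R=RM(s['tcp_rot']);z=R[:,2]
print(s['clock'],s['q'],s['tcp_rot'],s['ee_pos'],"tilt",np.degrees(np.arccos(-z[2])),"az",np.degrees(np.arctan2(z[1],z[0])))
print("tip",s['ee_pos']+R@[0,0,.146])
E
python3 -m pendant '[{"xyz":[-30,0,0],"roll":0},{"xyz":[-60,0,0],"roll":0},{"xyz":[-90,0,0],"roll":0},{"xyz":[-120,0,0],"roll":0},{"xyz":[-150,0,0],"roll":0},{"xyz":[-180,0,0],"roll":0},{"xyz":[-200,0,0],"roll":0},{"xyz":[-200,0,0],"roll":0},{"xyz":[-200,0,0],"roll":0},{"xyz":[-200,0,0],"roll":0}]'
python3 t.py
```

```text
clock: 9.72
ee_pos: [0.9634, 0.0479, 0.3132]
tcp_rot: [179.8, 4.4, -177.0]
wrist_force: [-0.0, -0.2, -3.7]
grip_width: 0.0228
9.7167 [  0.173  53.159   8.255   0.479 114.241 -92.603] [ 179.777    4.36  -177.019] [0.963 0.048 0.313] tilt 4.366145897313823 az 5.914139846843078
tip [0.974 0.049 0.168]
```

```bash
python3 -m pendant '[{"xyz":[-40,0,-40],"roll":0},{"xyz":[-80,0,-80],"roll":0},{"xyz":[-120,0,-120],"roll":0},{"xyz":[-160,0,-120],"roll":0},{"xyz":[-200,0,-120],"roll":0},{"xyz":[-240,0,-120],"roll":0},{"xyz":[-280,0,-120],"roll":0},{"xyz":[-300,0,-120],"roll":0},{"xyz":[-300,0,-120],"roll":0},{"xyz":[-300,0,-120],"roll":0}]'
python3 t.py
```

```text
clock: 10.55
ee_pos: [0.9713, 0.0487, 0.3243]
tcp_rot: [179.8, 6.4, -177.0]
wrist_force: [0.5, -0.4, -3.0]
grip_width: 0.0233
10.55 [  0.179  52.549   8.264   0.585 112.805 -92.556] [ 179.772    6.4   -177.021] [0.971 0.049 0.324] tilt 6.403844952881516 az 5.023338553866651
tip [0.988 0.05  0.179]
```

```bash
python3 -m pendant '[{"xyz":[-300,0,-200],"roll":0},{"xyz":[-300,0,-200],"roll":0},{"xyz":[-300,0,-200],"roll":0},{"xyz":[-300,0,-200],"roll":0},{"xyz":[-300,0,-200],"roll":0},{"xyz":[-300,0,-200],"roll":0},{"xyz":[-300,0,-200],"roll":0},{"xyz":[-300,0,-200],"roll":0},{"xyz":[-300,0,-200],"roll":0},{"xyz":[-300,0,-200],"roll":0}]'
python3 t.py
```

```text
clock: 11.38
ee_pos: [0.9612, 0.0483, 0.3702]
tcp_rot: [179.8, 8.7, -177.0]
wrist_force: [-0.4, -1.1, -3.1]
grip_width: 0.023
11.3833 [  0.115  49.81    8.246   0.709 113.25  -92.541] [ 179.781    8.713 -177.032] [0.961 0.048 0.37 ] tilt 8.715409137162 az 4.41585290673442
tip [0.983 0.05  0.226]
```

```bash
python3 -m pendant '[{"xyz":[-400,0,0],"roll":0},{"xyz":[-400,0,0],"roll":0},{"xyz":[-400,0,0],"roll":0},{"xyz":[-400,0,0],"roll":0},{"xyz":[-400,0,0],"roll":0},{"xyz":[-400,0,0],"roll":0},{"xyz":[-400,0,0],"roll":0},{"xyz":[-400,0,0],"roll":0},{"xyz":[-400,0,0],"roll":0},{"xyz":[-400,0,0],"roll":0}]'
python3 t.py
python3 -m pendant '[{"xyz":[-400,0,-100],"roll":0},{"xyz":[-400,0,-100],"roll":0},{"xyz":[-400,0,-100],"roll":0},{"xyz":[-400,0,-100],"roll":0},{"xyz":[-400,0,-100],"roll":0},{"xyz":[-400,0,-100],"roll":0},{"xyz":[-400,0,-100],"roll":0},{"xyz":[-400,0,-100],"roll":0},{"xyz":[-400,0,-100],"roll":0},{"xyz":[-400,0,-100],"roll":0}]'
python3 t.py
```

```text
clock: 12.22
ee_pos: [1.0172, 0.0519, 0.297]
tcp_rot: [179.8, 11.0, -177.0]
wrist_force: [0.3, 0.8, -3.0]
grip_width: 0.0229
12.2167 [  0.279  54.506   8.23    0.76  106.272 -92.421] [ 179.783   11.013 -177.038] [1.017 0.052 0.297] tilt 11.014852209157835 az 4.099570376145905
tip [1.045 0.054 0.154]
clock: 13.05
ee_pos: [1.0331, 0.0529, 0.2971]
tcp_rot: [179.8, 13.3, -177.0]
wrist_force: [1.0, -0.3, -2.4]
grip_width: 0.0229
13.05 [  0.296  54.676   8.254   0.855 103.791 -92.382] [ 179.78    13.3   -177.047] [1.033 0.053 0.297] tilt 13.301952615438996 az 3.9068614292471326
tip [1.067 0.055 0.155]
```

```bash

python3 -m pendant '[{"xyz":[-400,0,-150],"roll":0},{"xyz":[-400,0,-150],"roll":0},{"xyz":[-400,0,-150],"roll":0},{"xyz":[-400,0,-150],"roll":0},{"xyz":[-400,0,-150],"roll":0},{"xyz":[-400,0,-150],"roll":0},{"xyz":[-400,0,-150],"roll":0},{"xyz":[-400,0,-150],"roll":0},{"xyz":[-400,0,-150],"roll":0},{"xyz":[-400,0,-150],"roll":0}]'
python3 t.py
python3 -m pendant '[{"xyz":[-400,0,-150],"roll":0},{"xyz":[-400,0,-150],"roll":0},{"xyz":[-400,0,-150],"roll":0},{"xyz":[-400,0,-150],"roll":0},{"xyz":[-400,0,-150],"roll":0},{"xyz":[-400,0,-150],"roll":0},{"xyz":[-400,0,-150],"roll":0},{"xyz":[-400,0,-150],"roll":0},{"xyz":[-400,0,-150],"roll":0},{"xyz":[-400,0,-150],"roll":0}]'
python3 t.py
python3 -m pendant '[{"xyz":[-400,0,-150],"roll":0},{"xyz":[-400,0,-150],"roll":0},{"xyz":[-400,0,-150],"roll":0},{"xyz":[-400,0,-150],"roll":0},{"xyz":[-400,0,-150],"roll":0},{"xyz":[-400,0,-150],"roll":0},{"xyz":[-400,0,-150],"roll":0},{"xyz":[-400,0,-150],"roll":0},{"xyz":[-400,0,-150],"roll":0},{"xyz":[-400,0,-150],"roll":0}]'
python3 t.py
```

```text
clock: 13.88
ee_pos: [1.0326, 0.053, 0.3304]
tcp_rot: [179.8, 15.6, -177.1]
wrist_force: [0.1, 0.2, -3.0]
grip_width: 0.0226
13.8833 [  0.258  52.877   8.258   0.971 103.272 -92.363] [ 179.777   15.618 -177.057] [1.033 0.053 0.33 ] tilt 15.619059227100413 az 3.7709847062211357
tip [1.072 0.056 0.19 ]
clock: 14.72
ee_pos: [1.03, 0.0528, 0.3656]
tcp_rot: [179.8, 17.9, -177.1]
wrist_force: [0.9, -0.4, -2.4]
grip_width: 0.0228
14.7167 [  0.208  50.966   8.258   1.089 102.857 -92.35 ] [ 179.777   17.946 -177.068] [1.03  0.053 0.366] tilt 17.946838857587 az 3.6549187491442012
tip [1.075 0.056 0.227]
clock: 15.55
ee_pos: [1.0253, 0.0526, 0.4021]
tcp_rot: [179.8, 20.3, -177.1]
wrist_force: [-0.5, 0.0, -3.2]
grip_width: 0.0226
15.55 [  0.152  48.966   8.258   1.213 102.532 -92.339] [ 179.776   20.273 -177.074] [1.025 0.053 0.402] tilt 20.274089834119582 az 3.5717440074922275
tip [1.076 0.056 0.265]
```

```bash

python3 -m pendant '[{"xyz":[-400,0,-80],"roll":0},{"xyz":[-400,0,-80],"roll":0},{"xyz":[-400,0,-80],"roll":0},{"xyz":[-400,0,-80],"roll":0},{"xyz":[-400,0,-80],"roll":0},{"xyz":[-400,0,-80],"roll":0},{"xyz":[-400,0,-80],"roll":0},{"xyz":[-400,0,-80],"roll":0},{"xyz":[-400,0,-80],"roll":0},{"xyz":[-400,0,-80],"roll":0}]'
python3 t.py
python3 - <<'E'
from h import *
np.set_printoptions(precision=4,suppress=True)
# grasp pose
T=np.array([.6121,-.1168,.1498]);R=RM([179.99,2.205,-172.0])
J=R.T@(np.array([.6132,-.1157,.004])-T); K=R.T@(np.array([.6132,-.1157,.201])-T)
print("tip in tool",J,"top",K, (K-J)/np.linalg.norm(K-J))
f=load("wrist6");T6=np.array([.6135,-.1167,.3078]);R6=RM([-179.94,2.47,-171.99])
print("pred vertical",proj(f,[T6+R6@J,T6+R6@K]),"pred aligned",proj(f,[T6+R6@[0,0,.146],T6+R6@[0,0,-.051]]))
f=grab("wrist","7");grab("scene","7");grab("side","7")
im=load("wrist6")["pixels"][:,:,::-1]
cv2.imwrite("pics/t6.png",cv2.resize(im[190:430,250:400],None,fx=2.5,fy=2.5))
E
```

```text
clock: 16.38
ee_pos: [1.0393, 0.0534, 0.408]
tcp_rot: [179.8, 22.6, -177.1]
wrist_force: [0.4, -0.4, -3.4]
grip_width: 0.0227
16.3833 [  0.155  48.952   8.25    1.307 100.2   -92.314] [ 179.774   22.629 -177.088] [1.039 0.053 0.408] tilt 22.630016280779106 az 3.5004094336983345
tip [1.095 0.057 0.273]
tip in tool [0.0044 0.0009 0.1457] top [-0.0032  0.0009 -0.0511] [-0.0385  0.0002 -0.9993]
pred vertical [[324.3389 217.0103]
 [327.2965 409.5206]] pred aligned [[323.1391 222.5099]
 [324.0287 400.343 ]]
```

View pics/t6.png

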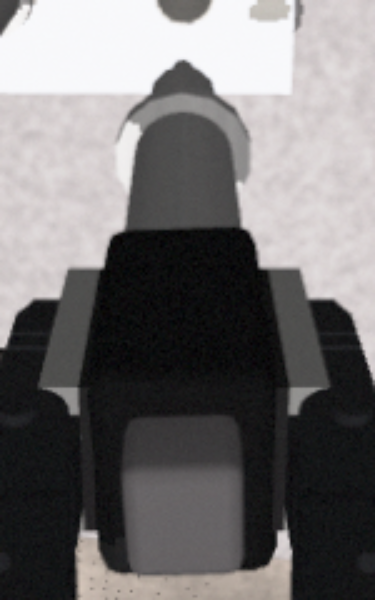

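View pics/side7.png

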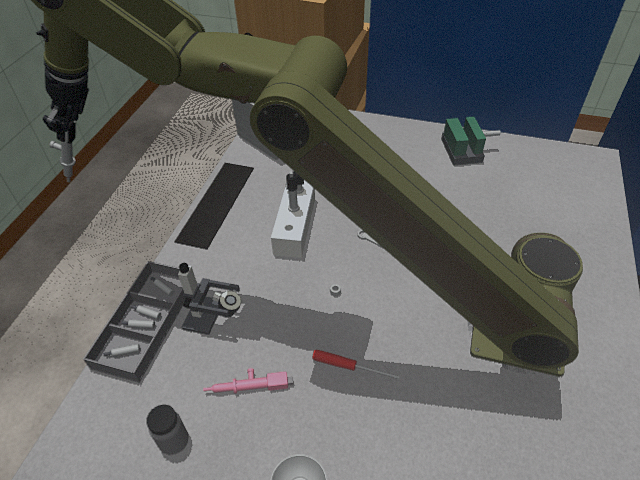

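View pics/wrist7.png

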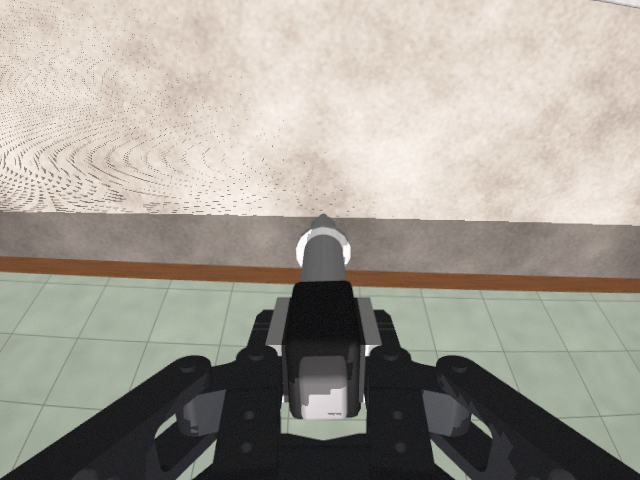

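```bash

python3 -m pendant '[{"xyz":[-400,0,-80],"roll":0},{"xyz":[-400,0,-80],"roll":0},{"xyz":[-400,0,-80],"roll":0},{"xyz":[-400,0,-80],"roll":0},{"xyz":[-400,0,-80],"roll":0},{"xyz":[-400,0,-80],"roll":0},{"xyz":[-400,0,-80],"roll":0}]'
python3 -m pendant '[{"xyz":[60,0,-20],"roll":0},{"xyz":[120,0,-20],"roll":0},{"xyz":[120,0,-20],"roll":0},{"xyz":[120,0,-20],"roll":0}]'
python3 t.py
```

```text
clock: 17.12
ee_pos: [1.0488, 0.0539, 0.4212]
tcp_rot: [179.8, 25.0, -177.1]
wrist_force: [0.2, -0.2, -2.3]
grip_width: 0.0227
clock: 17.45
ee_pos: [0.9255, 0.0478, 0.3835]
tcp_rot: [179.7, 24.4, -177.1]
wrist_force: [-0.3, -0.8, -3.9]
grip_width: 0.0231
17.45 [ -0.282  31.946  45.926   1.61   77.794 -93.24 ] [ 179.739   24.385 -177.099] [0.925 0.048 0.383] tilt 24.38639774306031 az 3.5325607253858795
tip [0.986 0.052 0.25 ]
```

```bash
cat > g.py <<'E'
from h import *
import sys
np.set_printoptions(precision=4,suppress=True)
J=np.array([.0044,.0009,.1457]); A=np.array([-.0385,.0002,-.9993])
C=np.array([.6620,.1601,.0914]); az,ti=np.radians([-177.2,22.3])
n=np.array([np.sin(ti)*np.cos(az),np.sin(ti)*np.sin(az),np.cos(ti)])
def go(h,extra=(0,0,0)):
    s=state();R=RM(s["tcp_rot"]);P=C+n*h+np.array(extra)
    a=R@A
    print("inj axis tilt",np.degrees(np.arccos(a[2])),"az",np.degrees(np.arctan2(a[1],a[0])),"err",np.degrees(np.arccos(a@n)),"x az",np.degrees(np.arctan2(-R[1,0],-R[0,0])))
    print("tip now",s["ee_pos"]+R@J,"want",P,"delta tool",todelta(P-R@J,s), "clock",s["clock"])
if __name__=="__main__": go(float(sys.argv[1]),[float(x) for x in sys.argv[2:5]] or (0,0,0))
E
python3 g.py 0.15 .04 0 .06; python3 g.py .15
```

```text
inj axis tilt 22.17423737885574 az -176.43909549873183 err nan x az 2.900606417603404
tip now [0.9815 0.0522 0.249 ] want [0.6451 0.1573 0.2902] delta tool [ 284.1  122.7 -173.5] clock 17.45
inj axis tilt 22.17423737885574 az -176.43909549873183 err nan x az 2.900606417603404
tip now [0.9815 0.0522 0.249 ] want [0.6051 0.1573 0.2302] delta tool [ 345.2  124.6 -135.3] clock 17.45g.py:10: RuntimeWarning: invalid value encountered in arccos
  print("inj axis tilt",np.degrees(np.arccos(a[2])),"az",np.degrees(np.arctan2(a[1],a[0])),"err",np.degrees(np.arccos(a@n)),"x az",np.degrees(np.arctan2(-R[1,0],-R[0,0])))
g.py:10: RuntimeWarning: invalid value encountered in arccos
  print("inj axis tilt",np.degrees(np.arccos(a[2])),"az",np.degrees(np.arctan2(a[1],a[0])),"err",np.degrees(np.arccos(a@n)),"x az",np.degrees(np.arctan2(-R[1,0],-R[0,0])))
```

```bash
python3 -m pendant '[{"xyz":[10,5,-25],"roll":0},{"xyz":[30,15,-60],"roll":0},{"xyz":[55,25,-90],"roll":0},{"xyz":[85,40,-115],"roll":0},{"xyz":[118,55,-135],"roll":0},{"xyz":[150,68,-150],"roll":0},{"xyz":[184,82,-160],"roll":0},{"xyz":[220,96,-168],"roll":0},{"xyz":[255,110,-173],"roll":0},{"xyz":[284,123,-173],"roll":0}]'
python3 -m pendant '[{"xyz":[20,0,8],"roll":0},{"xyz":[40,1,24],"roll":0},{"xyz":[55,2,34],"roll":0},{"xyz":[61,2,38],"roll":0},{"xyz":[61,2,38],"roll":0},{"xyz":[61,2,38],"roll":0}]'
python3 g.py 0.15 2>/dev/null
python3 -c "
from h import *
[grab(n,'8') for n in ('wrist','side','scene')]"
```

```text
clock: 18.28
ee_pos: [0.5923, 0.1537, 0.4272]
tcp_rot: [179.7, 25.1, -177.1]
wrist_force: [0.2, 1.4, -2.8]
grip_width: 0.0228
clock: 18.78
ee_pos: [0.5568, 0.1535, 0.3669]
tcp_rot: [179.7, 25.1, -177.1]
wrist_force: [0.9, -0.2, -1.3]
grip_width: 0.0232
inj axis tilt 22.914180706618012 az -176.48516166318893 err 0.433500122553429 x az 2.900670621052875
tip now [0.6146 0.158  0.2331] want [0.6051 0.1573 0.2302] delta tool [ 9.8 -0.2 -1.4] clock 18.7833
```

View pics/wrist8.png

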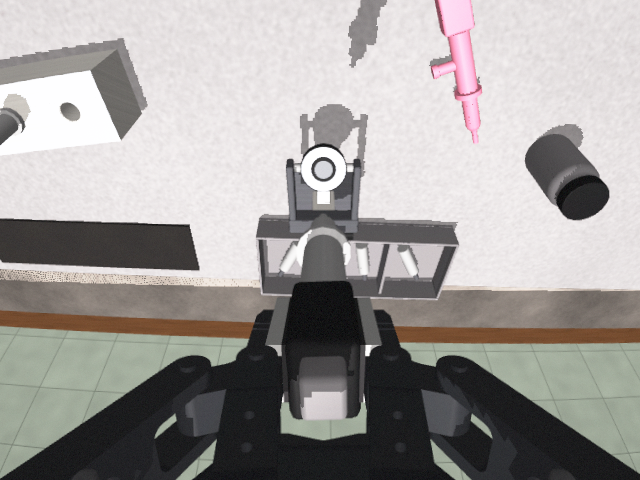

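View pics/side8.png

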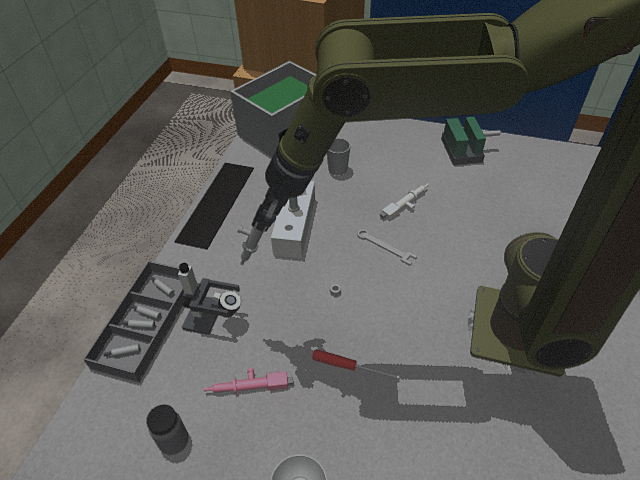

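View pics/scene8.png

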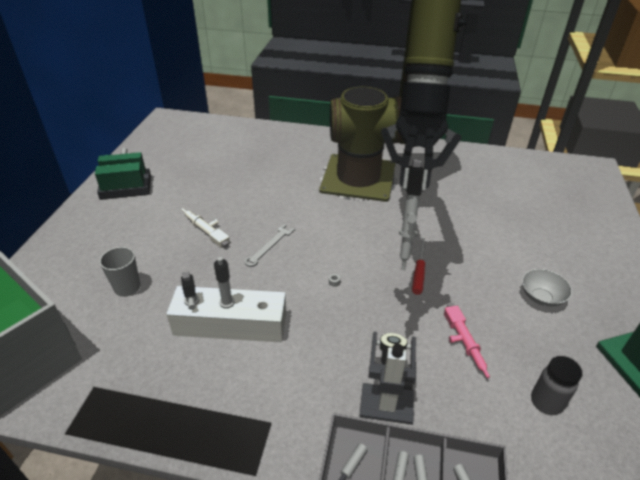

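```bash
cat > r2.py <<'E'
from ring import *
L={"wrist1":(323.3,196),"wrist2":(323.3,379.3),"wrist3":(600,286.5),"wrist6":(581.5,277.5),"wrist8":(323.5,170)}
es={}
for k,c in L.items():
    f=load(k)
    for _ in range(2):
        pts,e=edge(f,c,6,16 if k in("wrist1","wrist2") else 14); c=e[0]
    print(k,len(pts),e); es[k]=(f,pts)
def show(sel):
    C,n,r,rs=fit([es[k] for k in sel],[.661,.16,.091],[-.3,0])
    print(len(sel),C,n,round(r,5),np.array(rs),"tilt %.2f az %.2f"%(np.degrees(np.arccos(n[2])),np.degrees(np.arctan2(n[1],n[0]))),"focus",C+.08*n)
show(list(L))
for k in L: show([j for j in L if j!=k])
E
python3 r2.py
```

```text
wrist1 72 ((323.3197937011719, 195.7806396484375), (29.750181198120117, 29.790206909179688), 69.0806884765625)
wrist2 72 ((323.23077392578125, 379.33428955078125), (25.40790367126465, 25.721834182739258), 167.06256103515625)
wrist3 72 ((599.5635986328125, 286.2834777832031), (25.77869415283203, 26.56132698059082), 12.727967262268066)
wrist6 72 ((580.6979370117188, 277.0984191894531), (24.1832275390625, 26.08306884765625), 8.15725326538086)
wrist8 72 ((323.0750427246094, 168.8770751953125), (24.37173080444336, 24.606470108032227), 159.1454315185547)
5 [0.6622 0.1601 0.0917] [-0.367  -0.0578  0.9284] 0.0136 [0.1134 0.2701 0.5422 0.2984 0.2659] tilt 21.81 az -171.04 focus [0.6329 0.1555 0.1659]
4 [0.6622 0.1601 0.0917] [-0.3708 -0.0598  0.9268] 0.01359 [0.2698 0.5367 0.2966 0.2726] tilt 22.06 az -170.84 focus [0.6326 0.1553 0.1658]
4 [0.6623 0.1602 0.0917] [-0.3446 -0.0669  0.9364] 0.01352 [0.1345 0.4613 0.2305 0.3352] tilt 20.55 az -169.02 focus [0.6347 0.1548 0.1666]
4 [0.6622 0.1601 0.0916] [-0.3734 -0.0535  0.9261] 0.01363 [0.1169 0.2086 0.3535 0.233 ] tilt 22.16 az -171.84 focus [0.6323 0.1558 0.1657]
4 [0.6621 0.1601 0.0916] [-0.3814 -0.0601  0.9224] 0.01361 [0.1269 0.2071 0.6041 0.2113] tilt 22.71 az -171.05 focus [0.6316 0.1553 0.1654]
4 [0.6623 0.1601 0.0918] [-0.3611 -0.0557  0.9309] 0.01359 [0.1406 0.327  0.4958 0.2351] tilt 21.43 az -171.23 focus [0.6334 0.1557 0.1662]
```

```bash
cat > r3.py <<'E'
from ring import *
L={"wrist1":(323.3,195.8),"wrist2":(323.2,379.3),"wrist3":(599.6,286.3),"wrist6":(580.7,277.1),"wrist8":(323.1,168.9)}
def coll(inner):
    es={}
    for k,c in L.items():
        f=load(k); s={"wrist1":1.16,"wrist2":1}.get(k,1.)
        if inner: pts,e=edge(f,c,6,16 if s>1 else 14.5)
        else: pts,e=edge(f,c,18*s,29*s,sign=-1)
        # drop outliers vs ellipse
        (cx,cy),(a,b),t=e;t=np.radians(t);d=pts-[cx,cy];u=d@[np.cos(t),np.sin(t)]/(a/2);v=d@[-np.sin(t),np.cos(t)]/(b/2)
        ok=abs(np.hypot(u,v)-1)<.04
        ang=np.degrees(np.arctan2(d[:,1],d[:,0]))
        if not inner: ok&=~((ang>55)&(ang<125))
        pts=pts[ok];e=cv2.fitEllipse(pts.astype(np.float32));print(k,len(pts),np.round(e[0],1),np.round(e[1],2),round(e[2]));es[k]=(f,pts)
    return es
def fit2(es,free):
    ks=list(es)
    def res(p):
        n=np.array([p[0],p[1],1]);n/=np.linalg.norm(n);R=[]
        for i,k in enumerate(ks):
            C=p[3+3*i:6+3*i] if free else p[3:6]
            f,uv=es[k];o,d=ray(f,uv);X=o+d*(((C-o)@n)/(d@n))[:,None]
            R.append((np.linalg.norm(X-C,axis=1)-p[2])*1000)
            if free: R.append((C-[.662,.160,.0915])*1000/2*3)
        return np.concatenate(R)
    s=least_squares(res,[-.4,0,.015]+[.662,.16,.0915]*(len(ks) if free else 1),loss='soft_l1',f_scale=.3)
    p=s.x;n=np.array([p[0],p[1],1]);n/=np.linalg.norm(n)
    print("free" if free else "one","r %.4f tilt %.2f az %.2f"%(p[2],np.degrees(np.arccos(n[2])),np.degrees(np.arctan2(n[1],n[0]))),np.round(p[3:].reshape(-1,3)*1000,1).tolist(),"cost",s.cost)
for inner in (1,0):
    es=coll(inner)
    for fr in (0,1): fit2(es,fr)
f=load("wrist3")["pixels"][:,:,::-1];g=load("wrist8")["pixels"][:,:,::-1]
cv2.imwrite("pics/w38.png",np.hstack([cv2.resize(f[246:326,560:640],None,fx=5,fy=5,interpolation=0),cv2.resize(g[130:210,283:363],None,fx=5,fy=5,interpolation=0)]))
E
python3 r3.py
```

```text
wrist1 72 [323.3 195.8] [29.74 29.81] 79
wrist2 72 [323.2 379.3] [25.43 25.69] 168
wrist3 72 [599.5 286.2] [25.96 27.35] 10
wrist6 72 [580.7 277.1] [24.13 26.42] 8
wrist8 72 [323.1 168.9] [24.38 24.63] 162
one r 0.0136 tilt 21.66 az -170.00 [[662.2, 160.1, 91.6]] cost 9.859367039301882
free r 0.0136 tilt 21.29 az -170.21 [[662.2, 160.2, 91.5], [662.0, 160.0, 91.7], [662.6, 160.2, 91.8], [662.5, 160.2, 91.8], [662.0, 160.1, 91.5]] cost 5.494513734493135
wrist1 59 [323.5 196.1] [53.45 53.87] 77
wrist2 57 [323.4 379.1] [45.34 45.75] 139
wrist3 42 [599.1 286. ] [45.66 50.02] 10
wrist6 52 [580.  277.2] [42.75 47.35] 4
wrist8 52 [323.1 168.6] [44.4  44.93] 96
one r 0.0246 tilt 21.29 az -176.30 [[662.6, 160.3, 90.8]] cost 8.271917897051699
free r 0.0246 tilt 21.18 az -175.67 [[662.4, 160.3, 91.4], [661.9, 160.2, 91.4], [662.8, 160.0, 91.5], [662.8, 159.9, 91.5], [661.8, 160.1, 91.6]] cost 4.534196131886844
```

View pics/w38.png

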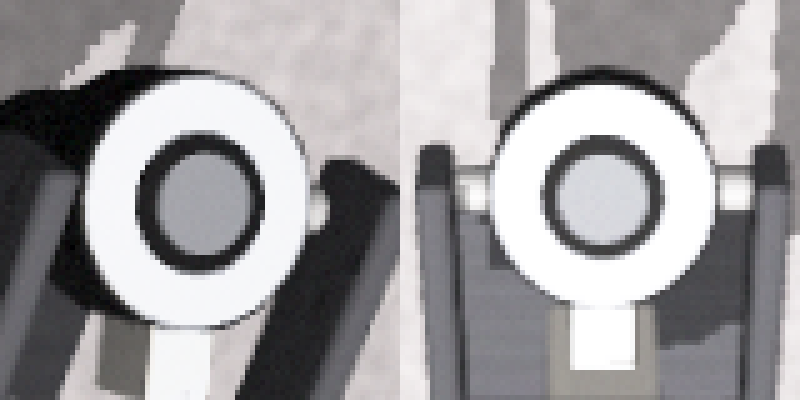

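```bash
python3 - <<'E'
from h import *
P=np.array([[.6146,.158,.2331]])
for n,b in (("scene8",(385,120,445,280)),("side8",(225,170,315,275))):
    f=load(n);print(n,proj(f,P))
    x0,y0,x1,y1=b;cv2.imwrite(f"pics/z_{n}.png",cv2.resize(f["pixels"][y0:y1,x0:x1,::-1],None,fx=5,fy=5,interpolation=cv2.INTER_CUBIC)[-600:])
E
```

```text
scene8 [[403.34708589 269.24969394]]
side8 [[241.08766725 263.98198162]]
```

View pics/z_scene8.png

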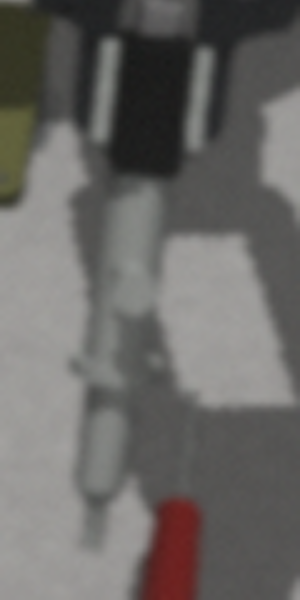

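View pics/z_side8.png

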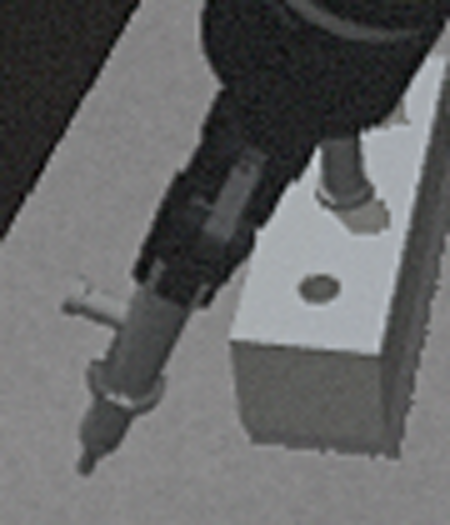

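```bash
sed -i 's/^C=.*/C=np.array([.6622,.1601,.0915]); az,ti=np.radians([-177.0,21.9])/' g.py
python3 - <<'E'
from h import *
p,r=tri([(load("scene8"),(406,235.6)),(load("side8"),(250,247.6))]);print(p,r)
t,_=tri([(load("scene8"),(403.6,269)),(load("side8"),(241.8,264.4))]);v=p-t;print(t,np.linalg.norm(v),np.degrees(np.arccos(v[2]/np.linalg.norm(v))),np.degrees(np.arctan2(v[1],v[0])))
E
python3 g.py .08
```

```text
[0.5884353  0.15415017 0.28960018] [np.float64(0.6918783668028474), np.float64(0.6918783668029423)]
[0.61303781 0.15831835 0.23242544] 0.062382758303065014 23.578177143109933 -170.38420217993473
inj axis tilt 22.99404881277805 az -176.47328817002244 err 0.9889005221428118 x az 2.865514123390564
tip now [0.6158 0.158  0.234 ] want [0.6324 0.1585 0.1657] delta tool [14.1 -0.7 68.8] clock 18.9333
```

```bash
python3 -m pendant '[{"xyz":[2,0,8],"roll":0},{"xyz":[5,0,22],"roll":0},{"xyz":[8,-1,36],"roll":0},{"xyz":[11,-1,50],"roll":0},{"xyz":[13,-1,60],"roll":0},{"xyz":[14,-1,66],"roll":0},{"xyz":[14,-1,68],"roll":0},{"xyz":[14,-1,68],"roll":0},{"xyz":[14,-1,68],"roll":0}]'
for i in 1 2 3; do python3 -m pendant '[{"xyz":[0,0,0],"roll":0}]' >/dev/null; python3 g.py .08|tail -2; done
python3 -c "
from h import *
[grab(n,'9') for n in ('wrist','side','scene')]"
```

```text
clock: 19.68
ee_pos: [0.5728, 0.1536, 0.2989]
tcp_rot: [179.8, 25.1, -177.1]
wrist_force: [-0.4, 0.3, -2.9]
grip_width: 0.0231
inj axis tilt 22.89952332058604 az -176.48902875080532 err 0.8811863211730581 x az 2.8984727911583903
tip now [0.6305 0.1581 0.1655] want [0.6324 0.1585 0.1657] delta tool [-1.8  0.3  0.6] clock 19.7667
inj axis tilt 22.892410748589604 az -176.48858479402836 err 0.8730978825593595 x az 2.899778181988176
tip now [0.6303 0.1581 0.1654] want [0.6324 0.1585 0.1657] delta tool [-2.1  0.3  0.7] clock 19.85
inj axis tilt 22.868032192469023 az -176.4907264819345 err 0.8449199729642997 x az 2.901970194107301
tip now [0.63   0.1581 0.1652] want [0.6324 0.1585 0.1657] delta tool [-2.4  0.3  0.5] clock 19.9333
```

View pics/wrist9.png

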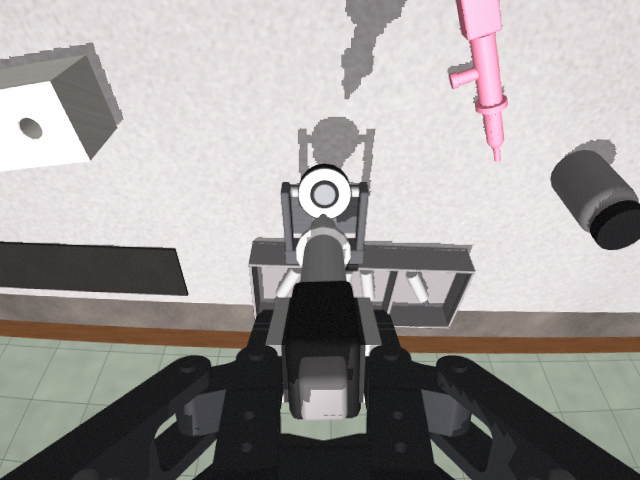

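View pics/side9.png

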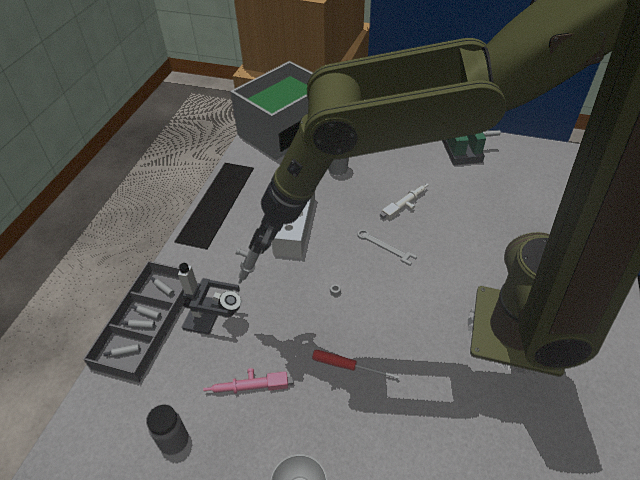

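View pics/scene9.png

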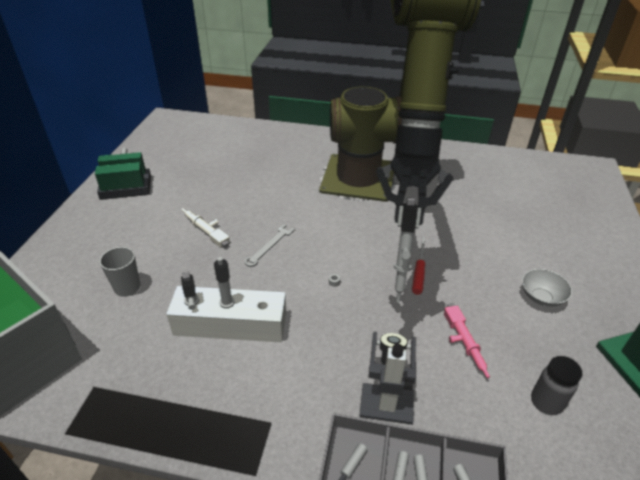

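```bash
python3 -m pendant '[{"xyz":[-1,0,0],"roll":0},{"xyz":[-2,0,0.5],"roll":0},{"xyz":[-2,0,0.5],"roll":0},{"xyz":[-2,0,0.5],"roll":0},{"xyz":[-2,0,0.5],"roll":0},{"xyz":[-2,0,0.5],"roll":0}]'
for i in 1 2 3 4; do python3 -m pendant '[{"xyz":[0,0,0],"roll":0},{"xyz":[0,0,0],"roll":0}]' >/dev/null; python3 g.py .08|tail -2; done
python3 - <<'E'
from ring import *
[grab(n,'A') for n in ('wrist','side','scene')]
J=np.array([.0044,.0009,.1457]);s=state();R=RM(s["tcp_rot"]);P=s["ee_pos"]+R@J
n=np.array([-.3725,-.0195,.9278]);C=np.array([.6622,.1601,.0915])
for k in ("wrist","scene","side"):
    f=load(k+"A");print(k,"tip",proj(f,[P])[0],"lens",proj(f,[C])[0])
f=load("wristA");print("meas lens",edge(f,(324,193),6,14.5)[1])
im=load("sceneA")["pixels"][:,:,::-1];a=cv2.resize(im[220:360,360:440],None,fx=4,fy=4,interpolation=2)
im=load("sideA")["pixels"][:,:,::-1];b=cv2.resize(im[210:330,190:290],None,fx=4,fy=4,interpolation=2)
cv2.imwrite("pics/ab.png",np.hstack([a,cv2.copyMakeBorder(b,0,80,0,0,0)]))
E
```

```text
clock: 20.58
ee_pos: [0.5742, 0.1536, 0.2985]
tcp_rot: [179.8, 25.0, -177.1]
wrist_force: [0.4, 0.2, -3.8]
grip_width: 0.023
inj axis tilt 22.782403505336628 az -176.53058290378817 err 0.740773204107307 x az 2.903586980254547
tip now [0.6316 0.158  0.1646] want [0.6324 0.1585 0.1657] delta tool [-1.2  0.5 -0.7] clock 20.75
inj axis tilt 22.785468353010632 az -176.53244298138236 err 0.7442772848844589 x az 2.903213809460237
tip now [0.6316 0.158  0.1646] want [0.6324 0.1585 0.1657] delta tool [-1.2  0.5 -0.7] clock 20.9167
inj axis tilt 22.788008008471166 az -176.53352529821362 err 0.7472198410277908 x az 2.9067851354268366
tip now [0.6316 0.158  0.1646] want [0.6324 0.1585 0.1657] delta tool [-1.2  0.5 -0.6] clock 21.0833
inj axis tilt 22.787242975976937 az -176.53262285184078 err 0.7463858586636419 x az 2.9039285326413244
tip now [0.6316 0.158  0.1646] want [0.6324 0.1585 0.1657] delta tool [-1.2  0.5 -0.6] clock 21.25
wrist tip [324.4529 216.9372] lens [324.3701 193.2005]
scene tip [398.1014 301.7182] lens [393.3643 339.1847]
side tip [237.9204 282.2316] lens [229.5681 299.5085]
meas lens ((324.09271240234375, 192.9738311767578), (27.27031898498535, 27.488327026367188), 87.8751220703125)
```

View pics/ab.png

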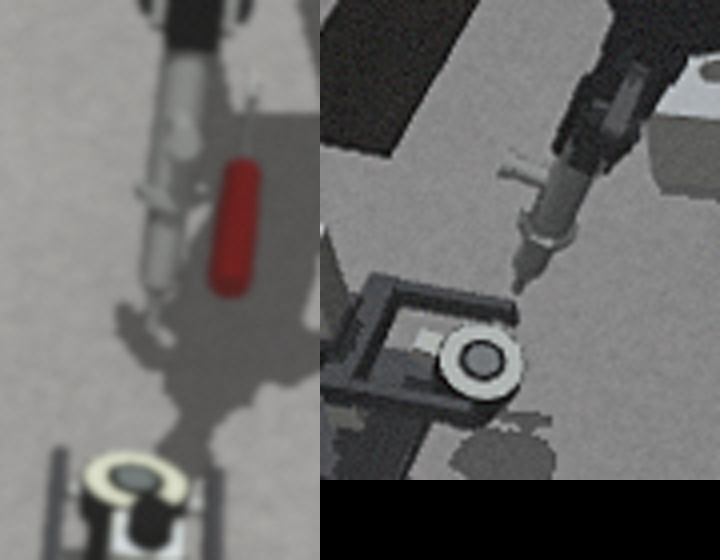

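```bash
python3 -m pendant '[{"xyz":[-1,1,-0.6],"roll":0},{"xyz":[-1,1,-0.6],"roll":0},{"xyz":[-1,1,-0.6],"roll":0},{"xyz":[-1,1,-0.6],"roll":0},{"xyz":[-1,1,-0.6],"roll":0},{"xyz":[-1,1,-0.6],"roll":0}]'
sed -i 's/J=np.array(\[.0044,.0009/J=np.array([.0044,.0003/' g.py; python3 g.py .08
python3 - <<'E'
from g import *
[grab(k,'B') for k in ('wrist','side','scene')]
s=state();R=RM(s["tcp_rot"]);T=s["ee_pos"]
for k,(x0,y0) in (("scene",(360,180)),("side",(190,200))):
    f=load(k+"B");im=cv2.cvtColor(f["pixels"],4)[y0:y0+160,x0:x0+110];im=cv2.resize(im,None,fx=3.7,fy=3.7,interpolation=2)
    pts=[T+R@(J+A*h) for h in (0,.034,.069,.12,.16)]+[T+R@J+ R@np.array([-.9993,0,.0385])*.035+R@A*.105]+[C,C+.08*n,C+.04*n]
    for i,p in enumerate(proj(f,pts)): cv2.circle(im,tuple(((p-[x0,y0]+.5)*3.7).astype(int)),3,(0,0,255) if i<6 else (0,255,0),-1)
    cv2.imwrite(f"pics/c_{k}.png",im)
cv2.imwrite("pics/c.png",np.hstack([cv2.imread("pics/c_scene.png"),cv2.imread("pics/c_side.png")])[:600,:800])
E
```

```text
clock: 21.9
ee_pos: [0.5747, 0.1546, 0.2995]
tcp_rot: [179.8, 25.0, -177.1]
wrist_force: [0.5, -0.5, -3.1]
grip_width: 0.0229
inj axis tilt 22.780443805770116 az -176.53850133723262 err 0.7377001631649605 x az 2.9048431597837077
tip now [0.6322 0.1584 0.1655] want [0.6324 0.1585 0.1657] delta tool [-0.3  0.1 -0.1] clock 21.9
```

View pics/c.png

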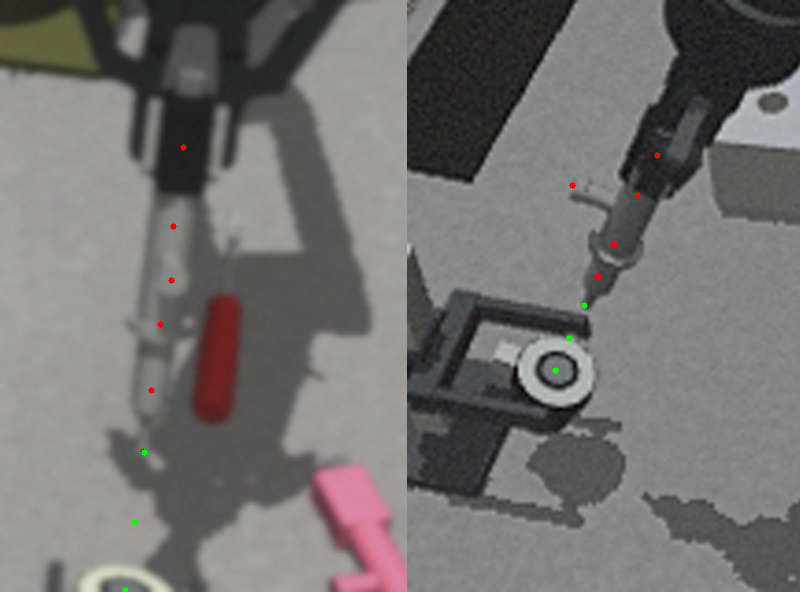

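```bash
python3 -c "
from h import *
s=state();print(s['clock'],s['joint_velocities'],s['grip_width'],s['wrist_force']);print(bot.job_done())"
```

```text
22.05 [ 0.09888998  0.02283127 -0.01261683  0.03519355  0.04122985  0.05051268] 0.02288774185895042 [-0.56851945  0.32322166 -2.75046671]
the job is handed in; nothing more can be done
None
```

The long injector is out of the rack and held steady in front of the inspection camera, and I handed the job in at 22.05 s. No verdict was reported.

**How it got there:** I gripped the injector by its square head, grip set to 110 N, and drew it straight up. The rows can't tilt the tool. So I pushed the arm repeatedly against its outer reach limit, where it gave way by tilting, until the tilt matched the camera's. One joint sat at the very edge of its range (8.23° or more, limit 8.19°) while I did this, as it did in one test push before the grasp.

**Last checks:**
- **Tip position:** the tip is within about 0.5 mm of my computed focus point, 80 mm out on the lens axis. The calibration itself is only good to about 2 mm. Drawn over the scene and side pictures, the predicted injector axis, stub and lens line matched what was visible.
- **Pointing:** the injector's axis is about 0.7° from my best estimate of the lens axis.
- **Stub direction:** the stub points at azimuth 2.9°. The lug side is at about 3°.
- **Steadiness:** the joints were still and the grip was 23 mm wide.
- **Surroundings:** the other two parts are still in the rack. The lens was within half a pixel of its expected place, so the camera has not shifted.

**Disagreements in the measurements:**
- **Lens tilt:** the ring fits gave anything from 20.5° to 22.7°, and I used 21.9°.
- **Lens azimuth:** the fits gave anything from -169° to 177°. Column, fork pins and the outer ring agreed near -177°, which I used.
- **Injector axis:** one rough sighting of the collar put the injector's azimuth about 6° off. The measured length was also short (62 mm instead of 69), so I gave it no weight.

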